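# Change over a lever collet fixture and set the guard key

### The job

Set up the stamp-making fixture for its next run. Unclamp the finished black stamp, draw it out and lay it on the blue board; feed every metal blank, round end first, into a collet of its own, fully home against the depth stop, and swing that collet's red-knobbed lever fully closed, leaving the lever of an empty collet open. Once all that is done, push the tongue of the red guard key straight into the slot of the yellow interlock switch, fully home.

Things in the scene. Friction and masses are not known exactly. Their poses are not given: they have to be found in the camera images.
- blank0: silver aluminium stamp blank: square head 22 x 22 mm, 30 mm long, then a round shank 22 mm thick, 85 mm long. Origin on the axis where they meet; +x along the shank, head at x = -30 to 0 mm. Starts lying on the table, axis 11 mm up, shank pointing roughly away from the robot. About 130 g, centre of mass about 25 mm along +x. May be absent.
- blank0_tip (a point): centre of the far end of the round shank of blank0, 85 mm along its +x
- blank1: yellow brass stamp blank: square head 22 x 22 mm, 30 mm long, then a round shank 22 mm thick, 85 mm long. Origin on the axis where they meet; +x along the shank, head at x = -30 to 0 mm. Starts lying on the table, axis 11 mm up, shank pointing roughly away from the robot. About 240 g, centre of mass about 25 mm along +x. May be absent.
- blank1_tip (a point): centre of the far end of the round shank of blank1, 85 mm along its +x
- blank2: reddish copper stamp blank: square head 22 x 22 mm, 30 mm long, then a round shank 22 mm thick, 85 mm long. Origin on the axis where they meet; +x along the shank, head at x = -30 to 0 mm. Starts lying on the table, axis 11 mm up, shank pointing roughly away from the robot. About 240 g, centre of mass about 25 mm along +x. May be absent.
- blank2_tip (a point): centre of the far end of the round shank of blank2, 85 mm along its +x
- fixture: green collet fixture fixed to the table, 100 x 260 mm, 89 mm tall, three level collets at y = +90, 0, -90 mm (0, 1, 2), each with a square steel nose in front and a red-knobbed lever on top. Origin on the table under the middle of the front face; +x is the feeding direction into the bores (roughly away from the robot), z up. Bore axes are 60 mm above the table, along x.
- stop0 (a point): centre of collet 0's depth stop, on the bore axis, 64 mm inside (+x) the mouth in the front face; axes as the fixture's. Open bore 25 mm in diameter, mouth chamfered 3 mm. A home blank has 21 mm of shank and its head outside; let go, it stays there, up to 2 mm low.
- lever0 (a joint): lever of collet 0: 0 = open, leaning 0.5 rad to the front (-x); 1.0 = closed, leaning 0.5 rad to the back, swung over the top in the x-z plane. Starts at 0 to 0.2. Pivot 70 mm behind the front face, 100 mm above the table, over the bore. 2 to 4 N at the knob moves it; it stays where left. Closing lowers a jaw into the bore: it clamps a blank, or bars the way into an empty bore.
- lever0_knob (a point): centre of the 18 mm red ball knob of lever 0, 60 mm from the pivot; the stem is 10 mm thick
- stop1 (a point): centre of collet 1's depth stop, on the bore axis, 64 mm inside (+x) the mouth in the front face; axes as the fixture's. Open bore 25 mm in diameter, mouth chamfered 3 mm. A home blank has 21 mm of shank and its head outside; let go, it stays there, up to 2 mm low.
- lever1 (a joint): lever of collet 1: 0 = open, leaning 0.5 rad to the front (-x); 1.0 = closed, leaning 0.5 rad to the back, swung over the top in the x-z plane. Starts closed. Pivot 70 mm behind the front face, 100 mm above the table, over the bore. 2 to 4 N at the knob moves it; it stays where left. Closing lowers a jaw into the bore: it clamps a blank, or bars the way into an empty bore.
- lever1_knob (a point): centre of the 18 mm red ball knob of lever 1, 60 mm from the pivot; the stem is 10 mm thick
- stop2 (a point): centre of collet 2's depth stop, on the bore axis, 64 mm inside (+x) the mouth in the front face; axes as the fixture's. Open bore 25 mm in diameter, mouth chamfered 3 mm. A home blank has 21 mm of shank and its head outside; let go, it stays there, up to 2 mm low.
- lever2 (a joint): lever of collet 2: 0 = open, leaning 0.5 rad to the front (-x); 1.0 = closed, leaning 0.5 rad to the back, swung over the top in the x-z plane. Starts at 0 to 0.2. Pivot 70 mm behind the front face, 100 mm above the table, over the bore. 2 to 4 N at the knob moves it; it stays where left. Closing lowers a jaw into the bore: it clamps a blank, or bars the way into an empty bore.
- lever2_knob (a point): centre of the 18 mm red ball knob of lever 2, 60 mm from the pivot; the stem is 10 mm thick
- key: guard key: red handle 40 long (x), 34 wide (y), 20 mm thick (z), with a flat steel tongue 28 long, 16 wide, 5 mm thick from the middle of its front face. Origin at the centre of that face (shoulder); +x along the tongue, handle at x = -40 to 0 mm. Starts flat on the table, origin 10 mm up, tongue roughly away from the robot. Either broad side may be up. 70 g.
- switch: yellow interlock switch fixed to the table, 60 mm wide, 50 mm deep, 80 mm tall, with a level slot in its front face. Origin on the table under the middle of that face; +x is the way into the slot (roughly away from the robot), z up. A rest 18 mm wide, 36 mm long, top 38.5 mm above the table, stands before the face under the slot to carry an inserted key's handle.
- slot (a point): centre of the slot's mouth, in the plane of the switch's front face, 50 mm above the table; axes as the switch's. The slot is 19 mm wide (y), 8 mm high, 34 mm deep, chamfered 2 mm
- stamp: finished stamp, black, of the same shape and sizes as a blank (square head 22 x 22 x 30 mm at x = -30 to 0, round shank 22 x 85 mm along +x, origin on the axis where they meet), 240 g. Starts home in collet 1, the middle one, with lever1 closed on it.
- stamp_mid (a point): middle of the finished stamp's length, on its axis, 27.5 mm along its +x from its origin
- pad: flat blue board without rims for the finished stamp, 180 (x) x 110 (y) x 8 mm thick, fixed on the table; origin at the centre of its underside, top 8 mm above the table
Not all that is in view belongs to the job. Several things have the shape of the key; the one meant has the colours described above.

How it is judged (in metres and radians):
On the way, in this order (a step that is already met when the one before it is completed fails the run):
1. the finished stamp lies on the blue board, every blank is fully home in a collet of its own with that lever closed, and the lever of any empty collet is open ((((distance between blank0_tip and stop0 below 0.006 m and angle between the x axis of blank0 and the x axis of fixture, either way round below 0.1 rad) and value of joint lever0 above 0.85 rad) or ((distance between blank0_tip and stop1 below 0.006 m and angle between the x axis of blank0 and the x axis of fixture, either way round below 0.1 rad) and value of joint lever1 above 0.85 rad) or ((distance between blank0_tip and stop2 below 0.006 m and angle between the x axis of blank0 and the x axis of fixture, either way round below 0.1 rad) and value of joint lever2 above 0.85 rad)) and (((distance between blank1_tip and stop0 below 0.006 m and angle between the x axis of blank1 and the x axis of fixture, either way round below 0.1 rad) and value of joint lever0 above 0.85 rad) or ((distance between blank1_tip and stop1 below 0.006 m and angle between the x axis of blank1 and the x axis of fixture, either way round below 0.1 rad) and value of joint lever1 above 0.85 rad) or ((distance between blank1_tip and stop2 below 0.006 m and angle between the x axis of blank1 and the x axis of fixture, either way round below 0.1 rad) and value of joint lever2 above 0.85 rad)) and (((distance between blank2_tip and stop0 below 0.006 m and angle between the x axis of blank2 and the x axis of fixture, either way round below 0.1 rad) and value of joint lever0 above 0.85 rad) or ((distance between blank2_tip and stop1 below 0.006 m and angle between the x axis of blank2 and the x axis of fixture, either way round below 0.1 rad) and value of joint lever1 above 0.85 rad) or ((distance between blank2_tip and stop2 below 0.006 m and angle between the x axis of blank2 and the x axis of fixture, either way round below 0.1 rad) and value of joint lever2 above 0.85 rad)) and ((distance between blank0_tip and stop0 below 0.006 m and angle between the x axis of blank0 and the x axis of fixture, either way round below 0.1 rad) or (distance between blank1_tip and stop0 below 0.006 m and angle between the x axis of blank1 and the x axis of fixture, either way round below 0.1 rad) or (distance between blank2_tip and stop0 below 0.006 m and angle between the x axis of blank2 and the x axis of fixture, either way round below 0.1 rad) or value of joint lever0 below 0.5 rad) and ((distance between blank0_tip and stop1 below 0.006 m and angle between the x axis of blank0 and the x axis of fixture, either way round below 0.1 rad) or (distance between blank1_tip and stop1 below 0.006 m and angle between the x axis of blank1 and the x axis of fixture, either way round below 0.1 rad) or (distance between blank2_tip and stop1 below 0.006 m and angle between the x axis of blank2 and the x axis of fixture, either way round below 0.1 rad) or value of joint lever1 below 0.5 rad) and ((distance between blank0_tip and stop2 below 0.006 m and angle between the x axis of blank0 and the x axis of fixture, either way round below 0.1 rad) or (distance between blank1_tip and stop2 below 0.006 m and angle between the x axis of blank1 and the x axis of fixture, either way round below 0.1 rad) or (distance between blank2_tip and stop2 below 0.006 m and angle between the x axis of blank2 and the x axis of fixture, either way round below 0.1 rad) or value of joint lever2 below 0.5 rad) and x of stamp_mid in the frame of pad between -0.09 and 0.09 m and y of stamp_mid in the frame of pad between -0.055 and 0.055 m and z of stamp_mid in the frame of pad between 0.012 and 0.026 m and not (contact force between the fingers and stamp above 0.1 N)), for 0.2 s.
2. then the guard key's tongue is fully home in the switch (distance between key and slot below 0.006 m and angle between the x axis of key and the x axis of switch, either way round below 0.12 rad and angle between the z axis of key and the z axis of switch, either way round below 0.12 rad), for 0.2 s.
At the end, for the whole second after the job is handed in: Stamp lying on the blue board, its middle over it; every blank's end within 6 mm of a stop centre, aligned within 0.1 rad, that lever past 0.85 rad; levers of empty collets below 0.5; key shoulder within 6 mm of the slot mouth's centre, straight and level within 0.12 rad; all at rest (all of step 1 and all of step 2 and linear speed of each of blank0, blank1, blank2, key, stamp below 0.01 m/s); the robot touches nothing.
Of blank0, blank1, blank2 only 2 to 3 are there at a start; the rules pass over those that are not, and their reading is None.
At some moment in a run one of blank0, blank1, blank2, key may be knocked a few centimetres aside while the robot is not near it.
Once in a run the grip may slacken for a moment while it holds something.
It also fails if it takes over 210 s, if anything falls off the work surface, if the arm or the gripper's body presses on something with over 40 N, if the wrist force passes 120 N, or if a joint passes its speed limit or range.

### The arm

A 7-joint arm with a two-finger parallel gripper is mounted at the origin on the work surface. World frame = base frame: x ahead of the robot, y to its left, z up, the work surface at z = 0. Lengths are in mm, angles in rad, forces in N, time in s.
With the tool pointing down it reaches from about 425 to 1025 mm from the base axis. Payload 3.6 kg.
Tool frame: the origin (TCP) lies midway between the tips of the shut fingers; the grasp point (between the pads) lies 19 mm behind it (ctrl.tcp_to_grasp is the distance from the TCP to the grasp point, in mm); z points along the fingers, y is the line along which they close (so a half turn about z gives the same grasp; the last joint's range is limited). The gripper opens to 85 mm and grips with 20 to 120 N. Pads are 22 mm wide; open, the fingers measure 114 mm over their backs; the gripper's body (76 mm by 85 mm) begins 54 mm behind the grasp point. The pads swing forward as they close: fully open they stand 13 mm farther back than shut.
Start: joints at [1.117, 0.591, 0.048, 1.609, -0.033, 0.943, -0.034], TCP at [255.265, -678.579, 231.302] pointing down, gripper open.
Joint ranges: [-2.69, 2.69], [-0.47, 2.24], [-1.27, 1.36], [0.19, 2.51], [-1.53, 4.68], [0.08, 2.07], [-3.09, 3.09]. Speed limits (rad/s): [2.57, 2.57, 3.14, 3.14, 3.14, 3.14, 3.14].

### API

Orientations are given as a unit quaternion [w, x, y, z].
In Python, from plant import ctrl gives the robot as it stands.
- The arm moves only by the shell command python3 -m creep 'ROWS' [FORCE]. ROWS is a JSON object whose one key "series" holds one flat list of numbers, 7 for each row, row after row: the finger opening in m, from 0 to 0.0854, then the shift along the world's x, y, z in m, then the turn, a rotation vector about the world's x, y, z in rad. In form: {"series": [hand, x, y, z, wx, wy, wz, hand, x, y, z, wx, wy, wz, ...]}. A call has 1 to 12 rows; each row is the pose to reach, as a shift and turn from the pose commanded when the call began; what a row does not reach only later rows make up. A row lasts 1/8 s, in which the tool goes at most 62.5 mm and 10.7 degrees, less where a joint would pass 70% of its speed; a pose out of reach is approached as far as the arm can. A call with a gripper value outside its range is refused whole. The fingers move at their own pace and stop on an object; FORCE is the grip in N (left out, the last holds). Time passes only in rows, so rows that repeat a pose let the fingers close. It gives the time, the measured TCP pose, the force, the opening and the grip force at its end, in the units of the state.
- ctrl.get_obs(): the state, without advancing time (a new reading comes with each control period).
- ctrl.snapshot(name): name is "scene" or "top" or "wrist"; returns the picture (384x512x3 uint8, red, green, blue); there is no depth.
- ctrl.camera_params(name): a dict with "fov_y" (degrees; the focal length in pixels is half the picture's height over the tangent of half this angle, whatever the lens; pixels are square), "cx", "cy" (the principal point, pixels), "view" (4x4, takes a point from world to camera coordinates). Camera axes: x right, y down, z forward; pixel columns grow to the right and rows downward; lengths in mm; the calibration is good to about 2 mm. The wrist camera is an equidistant fisheye: a pixel r from the principal point sees the ray r / f radians off the axis. A picture is of the moment at which its call begins: read the wrist's pose just before it. camera_params takes no time and is no camera call; for the wrist camera it gives the pose at the moment of the call.
- ctrl.finish_job(): hands the job in; it is judged then, once.
The state is a dict: "time": time; "joint_pos": joint angles; "joint_velocities": joint speeds; "joint_efforts": joint torques, N m; "ee_pos": TCP position; "tcp_rot": TCP orientation; "force": force on the tool from outside, world axes, zero at the start; "torque": the same for the moment, N m; "width": finger opening in mm; "grip_force": force on a finger pad.
Only numpy, scipy, OpenCV 4.12 (cv2) and the standard library are available. Lean on these libraries where they do the work, as an engineer would, in place of code of your own. Each camera call takes 0.05 s, during which the arm holds its last target. There are 200 camera calls.

## Working session

There is one attempt and no reset: what is moved stays moved. The work goes in short steps, Python scripts to look and compute and a shell command to move; the robot and the scene stay as the last step left them, time stands still between calls to the robot, and variables do not carry over. Pictures are saved under pics/ and viewed, at most 14 in all, crops included, and the job is handed in when it is done.

```bash
ls; mkdir -p pics; python3 - <<'E'
from plant import ctrl
import cv2,numpy as np
o=ctrl.get_obs();print({k:np.round(v,3) for k,v in o.items()}, ctrl.tcp_to_grasp)
for n in("scene","top","wrist"):
    p=ctrl.camera_params(n);im=ctrl.snapshot(n);cv2.imwrite(f"pics/{n}0.png",im[:,:,::-1]);print(n,p["fov_y"],p["cx"],p["cy"],np.round(p["view"],3).tolist())
a=[cv2.imread(f"pics/{n}0.png") for n in("scene","top")]
cv2.imwrite("pics/t0x.png",cv2.resize(a[1],(800,600)));cv2.imwrite("pics/s0x.png",cv2.resize(a[0],(800,600)))
E
```

```text
pics
{'time': np.float64(0.0), 'joint_pos': array([ 1.118,  0.592,  0.048,  1.61 , -0.033,  0.943, -0.034]), 'joint_velocities': array([ 0.   , -0.001,  0.   , -0.   ,  0.   , -0.002, -0.001]), 'joint_efforts': array([ 1.0000e-03, -5.4869e+01,  1.5460e+00, -1.9812e+01,  9.0000e-03,
        9.0000e-03,  0.0000e+00]), 'ee_pos': array([ 254.98 , -677.815,  230.168]), 'tcp_rot': array([-0.001,  0.984,  0.179, -0.   ]), 'force': array([ 0.664, -0.042,  0.213]), 'torque': array([ 0.019,  0.04 , -0.052]), 'grip_force': np.float64(0.0), 'width': np.float64(85.195)} 18.700000000000003
scene 45.906087337855126 255.90236301927663 189.92672587539477 [[0.585, 0.811, 0.009, -313.428], [0.672, -0.479, -0.564, -299.86], [-0.453, 0.336, -0.826, 1341.399], [0.0, 0.0, 0.0, 1.0]]
top 54.88983477723177 260.12158225103366 187.72634589434352 [[0.022, -1.0, 0.006, -11.232], [-0.981, -0.022, -0.194, 523.331], [0.194, -0.002, -0.981, 910.162], [0.0, 0.0, 0.0, 1.0]]
wrist 65.70646984690485 253.9531450996491 184.86623632848165 [[0.352, -0.936, -0.002, -721.895], [-0.895, -0.337, 0.293, -38.696], [-0.275, -0.101, -0.956, 379.286], [0.0, 0.0, 0.0, 1.0]]
```

View pics/t0x.png

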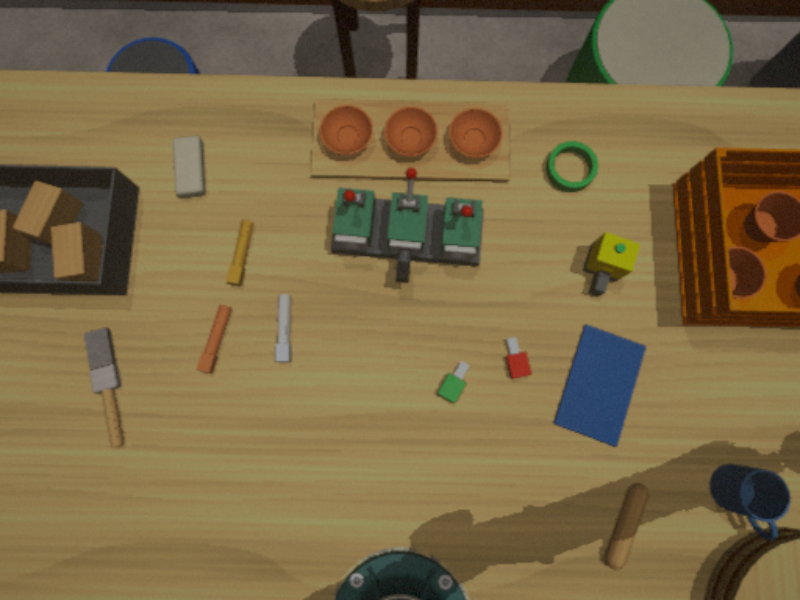

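View pics/s0x.png

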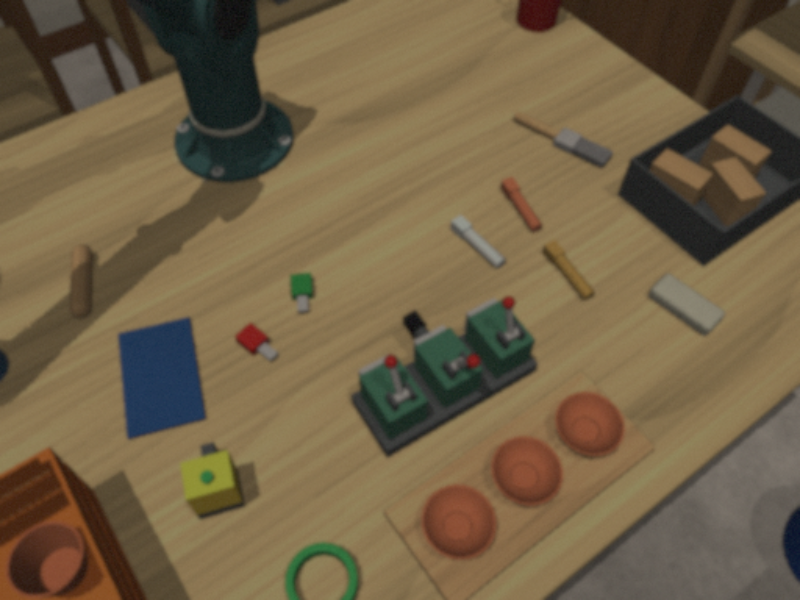

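```bash
cat > h.py <<'E'
import numpy as np,cv2
from plant import ctrl
def ray(p,uv):
    f=192/np.tan(np.radians(p["fov_y"]/2));x=(uv[0]-p["cx"])/f;y=(uv[1]-p["cy"])/f
    if p.get("fish"):
        r=np.hypot(x,y)+1e-9;d=np.array([x/r*np.sin(r),y/r*np.sin(r),np.cos(r)])
    else: d=np.array([x,y,1.])
    V=np.array(p["view"]);return -V[:3,:3].T@V[:3,3],V[:3,:3].T@d
def plane(p,uv,z):
    o,d=ray(p,uv);return o+d*(z-o[2])/d[2]
def tri(rs):
    A=0;b=0
    for o,d in rs:
        d=d/np.linalg.norm(d);M=np.eye(3)-np.outer(d,d);A=A+M;b=b+M@o
    x=np.linalg.solve(A,b);return x,[np.linalg.norm(np.cross(x-o,d/np.linalg.norm(d))) for o,d in rs]
def cam(n):
    p=dict(ctrl.camera_params(n))
    if n=="wrist":p["fish"]=1
    im=ctrl.snapshot(n);return p,im,cv2.cvtColor(im,cv2.COLOR_RGB2HSV)
def blobs(m,amin=20):
    m=m.astype(np.uint8);n,l,s,c=cv2.connectedComponentsWithStats(m)
    return [(s[i,4],c[i],np.argwhere(l==i)[:,::-1]) for i in range(1,n) if s[i,4]>=amin]
def mask(h,a,b): return cv2.inRange(h,np.array(a),np.array(b))>0
def red(h): return mask(h,(0,170,90),(6,255,255))|mask(h,(174,170,90),(180,255,255))
def axis(pts):
    c,sz,a=cv2.minAreaRect(pts.astype(np.float32));b=cv2.boxPoints((c,sz,a))
    e=b[1]-b[0] if np.linalg.norm(b[1]-b[0])>np.linalg.norm(b[2]-b[1]) else b[2]-b[1]
    return np.array(c),e
E
python3 - <<'E'
from h import *
for n in("top","scene"):
    p,im,h=cam(n)
    print(n)
    for nm,m in dict(red=red(h),blue=mask(h,(105,120,40),(118,255,255)),yel=mask(h,(24,180,90),(34,255,255)),grn=mask(h,(65,90,30),(85,255,140)),cop=mask(h,(7,150,60),(14,255,255)),brass=mask(h,(17,170,80),(24,255,255))).items():
        for a,c,pts in blobs(m,25):
            print(nm,a,c.round(1),cv2.minAreaRect(pts.astype(np.float32)), plane(p,c,10)[:2].round(0))
t=cv2.imread("pics/top0.png");s=cv2.imread("pics/scene0.png")
A=cv2.resize(t[100:180,200:320],(600,400),interpolation=2)
cv2.imwrite("pics/z1.png",A)
B=cv2.resize(t[135:205,360:430],(400,400),interpolation=2);C=cv2.resize(s[175:295,215:350],(400,400),interpolation=2)
cv2.imwrite("pics/z2.png",np.hstack([B,C]))
E
```

```text
top
red 26 [262.8 110.4] ((262.9000244140625, 110.30001068115234), (4.919349670410156, 4.919349670410156), 63.43495178222656) [755.  -3.]
red 30 [223.4 124.6] ((223.5, 124.5), (5.0, 5.0), 90.0) [710. 107.]
red 32 [298.5 134.7] ((298.5, 134.5), (5.0, 5.0), 90.0) [ 685. -104.]
red 178 [331.5 233.4] ((331.494140625, 233.22348022460938), (14.534341812133789, 12.581968307495117), 77.47119140625) [ 412. -192.]
blue 159 [101.6  33.4] ((97.17819213867188, 34.734195709228516), (56.06655502319336, 21.611387252807617), 1.1017061471939087) [985. 478.]
blue 2709 [383.7 246.5] ((383.9793395996094, 246.4934539794922), (41.928733825683594, 67.22457122802734), 17.650123596191406) [ 381. -329.]
yel 420 [394.8 161.1] ((395.20001220703125, 160.90000915527344), (24.349538803100586, 19.289894104003906), 18.434947967529297) [ 615. -370.]
grn 79 [382.2  18.7] ((382.941162109375, 17.735292434692383), (7.5186052322387695, 38.32063293457031), 14.03624439239502) [1055. -354.]
grn 26 [217.  126.2] ((217.0, 126.5), (11.0, 2.0), 90.0) [705. 125.]
grn 389 [227.4 140.1] ((226.01231384277344, 135.86476135253906), (22
[... 2916 characters left out ...]
p 1388 [337.1 300.7] ((337.076904296875, 301.11541748046875), (44.65336608886719, 40.49311828613281), 56.30992889404297) [815.  12.]
cop 4682 [ 31.3 341.2] ((39.0, 335.0), (96.0, 78.0), 90.0) [ 518. -547.]
cop 296 [ 69.5 343.4] ((70.60409545898438, 343.9647216796875), (86.30036163330078, 6.353233337402344), 64.1336441040039) [ 567. -486.]
cop 1572 [293.5 333.3] ((293.75, 333.75), (45.961936950683594, 43.84061813354492), 45.0) [ 815. -107.]
cop 173 [ 66.3 349.2] ((66.16542053222656, 348.922607421875), (76.0003433227539, 3.082674026489258), 64.93254089355469) [ 574. -496.]
brass 176 [138.2 319.9] ((137.25, 320.2500305175781), (8.854375839233398, 29.4091796875), 71.56504821777344) [ 605. -352.]
```

View pics/z1.png

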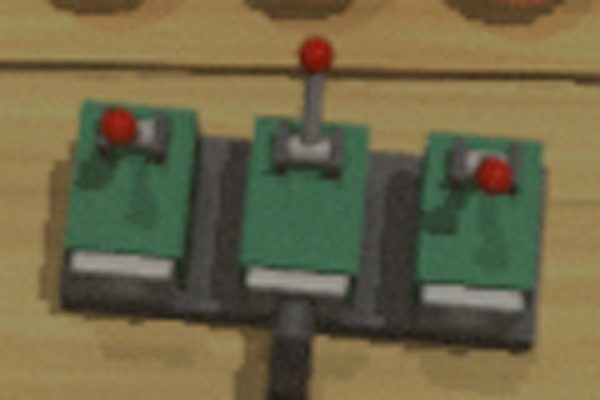

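View pics/z2.png

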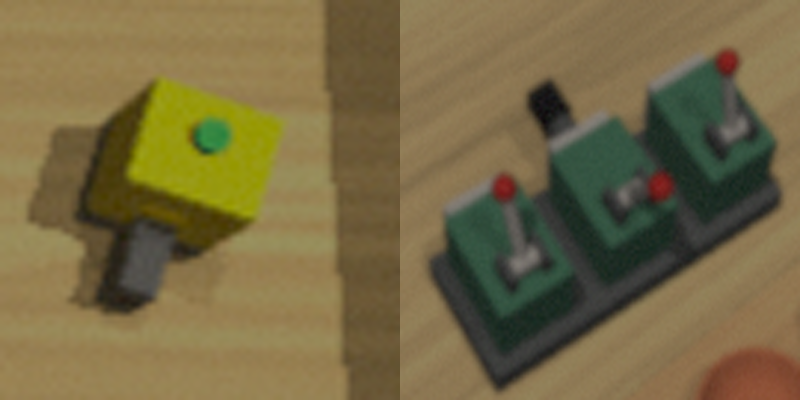

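```bash
cat > m1.py <<'E'
from h import *
P={n:dict(ctrl.camera_params(n)) for n in("top","scene")}
K=[]
for a,b in [((223.4,124.6),(325.2,193.1)),((262.8,110.4),(302.7,230.3)),((298.5,134.7),(249.8,230.8))]:
    x,e=tri([ray(P["top"],a),ray(P["scene"],b)]);K.append(x);print("knob",x.round(1),np.round(e,1))
K=np.array(K)
c=np.array([[(85,100),(195,110),(68,250),(183,262)],[(258,118),(368,128),(242,265),(357,275)],[(430,132),(543,143),(418,282),(530,292)]],float)/5+[200,100]-.4
W=np.array([[plane(P["top"],q,89)[:2] for q in r] for r in c])
print(W.round(1).tolist())
for i,j in((0,0),(1,1),(2,2),(3,3)):
    d=W[0,i]-W[2,i];print("yaw y",np.degrees(np.arctan2(-d[0],d[1])),np.linalg.norm(d))
for b in range(3):
    d=(W[b,:2]-W[b,2:]).mean(0);print("yaw x",np.degrees(np.arctan2(d[1],d[0])),np.linalg.norm(d), "front mid",W[b,2:].mean(0).round(1))
# switch top face z=80 ; crop (400px for 70): scale
s=np.array([(160,78),(285,120),(252,220),(127,178)],float)*70/400+[360,135]-.4
S=np.array([plane(P["top"],q,80)[:2] for q in s]);print("switch",S.round(1).tolist())
for i in range(4): 
    d=S[(i+1)%4]-S[i];print(np.linalg.norm(d).round(1),np.degrees(np.arctan2(d[1],d[0])).round(1))
r=np.array([(128,222),(170,232),(100,298),(143,310)],float)*70/400+[360,135]-.4
print("rest",[plane(P["top"],q,38.5)[:2].round(1).tolist() for q in r])
p,im,h=cam("top")
for nm,m,z in(("blue",mask(h,(105,120,40),(118,255,255)),8),("red",red(h),20),("cop",mask(h,(5,130,50),(14,255,255)),14),("brass",mask(h,(17,170,80),(24,255,255)),14),("silver",mask(h,(0,0,100),(180,60,255)),14)):
    for a,c,pts in blobs(m,60):
        q=np.array([plane(p,u,z)[:2] for u in pts],np.float32);w=plane(p,c,z)
        if np.linalg.norm(w[:2])<800 and abs(w[1])<480:
            c,e=axis(q);print(nm,a,c.round(1),np.sort(cv2.minAreaRect(q)[1]),"ang",np.degrees(np.arctan2(e[1],e[0])).round(1))
E
python3 m1.py
```

```text
knob [653.7  91.4 158.2] [0.2 0.2]
knob [693.7  -1.6 154.6] [0.1 0.1]
knob [633.9 -87.9 155.3] [0.2 0.2]
[[[693.2, 117.1], [689.1, 60.0], [612.2, 122.1], [607.3, 63.4]], [[685.5, 27.2], [681.4, -29.7], [606.4, 33.3], [602.5, -25.3]], [[680.0, -61.8], [675.4, -120.2], [599.5, -56.4], [595.6, -113.3]]]
yaw y -4.219334675137156 179.3481873944556
yaw y -4.343604820690544 180.66219776559961
yaw y -4.0798024040558385 178.9335172599695
yaw y -3.7860545314114074 177.0440026984968
yaw x -2.9727110710149196 81.53675520106917 front mid [609.7  92.7]
yaw x -3.7919366589176073 79.23786657861316 front mid [604.4   4. ]
yaw x -4.393930198165787 80.43461915616278 front mid [597.5 -84.8]
switch [[629.2, -326.3], [610.8, -381.8], [564.1, -364.4], [582.2, -309.4]]
58.5 -108.3
49.8 159.6
57.9 71.8
50.0 -19.8
rest [[572.1, -323.1], [567.8, -342.5], [535.7, -308.6], [530.5, -328.3]]
blue 2715 [ 383.1 -329.9] [106.97022247 175.66282654] ang -19.2
red 181 [ 412.4 -189.4] [32.88003922 38.2112999 ] ang 13.1
cop 373 [446.4 325.5] [ 26.2967186 115.5616684] ang -13.8
brass 291 [599.1 294.7] [ 24.7283268  115.47301483] ang -6.4
silver 82 [627.5 102.3] [11.36719704 55.13122559] ang 85.4
silver 78 [620.4   5.5] [11.07223225 55.02285385] ang 85.4
silver 76 [613.2 -92.3] [10.57493591 52.85057831] ang 86.0
silver 350 [467.3 211.5] [ 23.84200096 116.17806244] ang 3.5
silver 70 [ 445.7 -182.2] [17.55032158 27.52024269] ang 13.4
silver 70 [401.9 -94.4] [16.59355927 27.51450729] ang -30.7
```

```bash
python3 -m creep '{"series":[0,0.467,0.674,0,0,0,-0.431,0,0.467,0.674,0,0,0,-0.431,0,0.467,0.674,0,0,0,-0.431,0,0.467,0.674,0,0,0,-0.431,0,0.467,0.674,0,0,0,-0.431,0,0.467,0.674,0,0,0,-0.431,0,0.467,0.674,0,0,0,-0.431,0,0.467,0.674,0,0,0,-0.431,0,0.467,0.674,0,0,0,-0.431,0,0.467,0.674,0,0,0,-0.431,0,0.467,0.674,0,0,0,-0.431,0,0.467,0.674,0,0,0,-0.431]}' 40
```

```text
time: 1.8
ee_pos: [683.5, -60.4, 231.5]
tcp_rot: [0.0, 0.999, -0.036, 0.0]
force: [0.8, -0.9, -0.3]
width: 0.0
grip_force: 0.0
```

```bash
python3 -m creep '{"series":[0,0.038,0.056,0,0,0,0,0,0.038,0.056,0,0,0,0,0,0.038,0.056,0,0,0,0,0,0.038,0.056,0,0,0,0]}'; python3 - <<'E'
from h import *
p,im,h=cam("wrist");print(p["view"].round(2).tolist());cv2.imwrite("pics/w1.png",im[:,:,::-1])
E
```

```text
time: 2.3
ee_pos: [719.5, -8.9, 231.3]
tcp_rot: [0.001, 0.999, -0.037, -0.0]
force: [-0.7, -0.5, 0.3]
width: 0.3
grip_force: 0.0
[[-0.07, -1.0, 0.0, 45.54], [-0.95, 0.07, 0.29, 647.17], [-0.29, 0.02, -0.96, 589.57], [0.0, 0.0, 0.0, 1.0]]
```

View pics/w1.png

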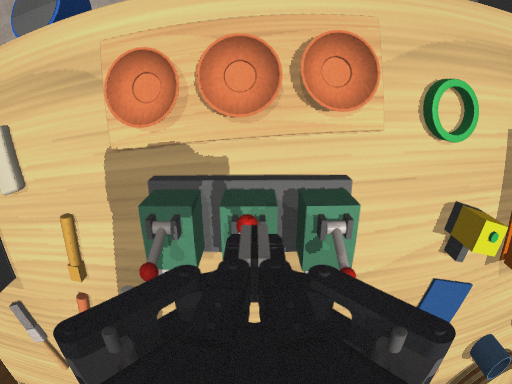

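```bash
python3 -m creep '{"series":[0,0.002,0.004,-0.05,0,0,0,0,0.002,0.004,-0.087,0,0,0,0,0.002,0.004,-0.087,0,0,0,0,-0.01,0.005,-0.087,0,0,0,0,-0.02,0.006,-0.087,0,0,0,0,-0.03,0.007,-0.087,0,0,0,0,-0.04,0.008,-0.087,0,0,0,0,-0.05,0.008,-0.087,0,0,0,0,-0.06,0.009,-0.087,0,0,0,0,-0.064,0.009,-0.087,0,0,0,0,-0.064,0.009,-0.087,0,0,0]}'
```

```text
time: 3.72
ee_pos: [655.8, 3.5, 143.7]
tcp_rot: [-0.0, 0.999, -0.035, -0.001]
force: [3.1, 0.2, -2.5]
width: -0.2
grip_force: 1.5
```

```bash
python3 -m creep '{"series":[0,-0.004,0,0,0,0,0,0,-0.004,0,0,0,0,0]}'; python3 -m creep '{"series":[0,0.006,0,0,0,0,0,0.05,0.006,0,0.06,0,0,0,0.05,0.006,0,0.09,0,0,0,0.05,-0.04,0.003,0.09,0,0,0,0.05,-0.09,0.005,0.09,0,0,0,0.05,-0.09,0.005,0.09,0,0,0,0.05,-0.09,0.005,0.09,0,0,0]}'; python3 - <<'E'
from h import *
p,im,h=cam("wrist");cv2.imwrite("pics/w2.png",im[:,:,::-1])
pt,it,ht=cam("top");cv2.imwrite("pics/t2.png",it[:,:,::-1])
for a,c,pts in blobs(red(ht),15): print("top",a,c.round(1),plane(pt,c,153).round(1))
for a,c,pts in blobs(red(h),15): print("wr",a,c.round(1),plane(p,c,153).round(1))
E
```

```text
time: 3.98
ee_pos: [655.6, 3.5, 144.4]
tcp_rot: [-0.0, 0.999, -0.035, 0.003]
force: [8.5, 0.6, -4.7]
width: 0.1
grip_force: 4.1
time: 4.85
ee_pos: [561.8, 7.8, 234.2]
tcp_rot: [0.0, 0.999, -0.036, -0.001]
force: [0.7, 0.0, -0.9]
width: 50.2
grip_force: 0.0
wr 370 [135.4  87.5] [652.4  95.3 153. ]
wr 412 [253.6  96.7] [634.9   4.3 153. ]
wr 332 [370.7  96.1] [632.5 -87.  153. ]
wr 444 [393.1 248.2] [ 496. -116.  153.]
```

View pics/w2.png

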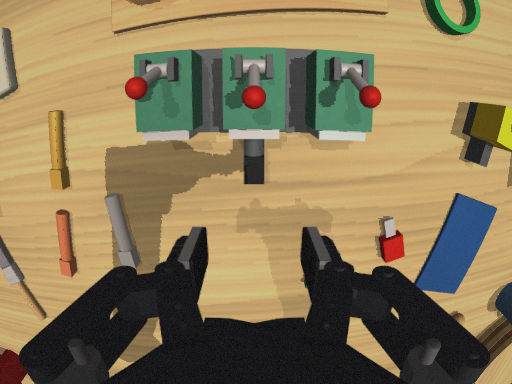

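```bash
python3 - <<'E'
from h import *
p=dict(ctrl.camera_params("wrist"));p["fish"]=1
for uv,z in(((244,184),71),((264.5,184),71),((244.5,156),71),((265,155),71),((230,132),89),((279,133),89),((254,136),71)): print(uv,plane(p,uv,z).round(1))
E
```

```text
(244, 184) [545.1  21.3  71. ]
(264.5, 184) [543.5  -0.7  71. ]
(244.5, 156) [575.6  18.4  71. ]
(265, 155) [575.1  -3.1  71. ]
(230, 132) [604.1  29.7  89. ]
(279, 133) [599.7 -17.7  89. ]
(254, 136) [596.    6.9  71. ]
```

```bash
python3 -m creep '{"series":[0.06,0,0.001,-0.06,0,0,0,0.06,0,0.001,-0.12,0,0,0,0.06,0,0.001,-0.17,0,0,0,0.06,0,0.001,-0.181,0,0,0,0.06,0,0.001,-0.181,0,0,0,0.01,0,0.001,-0.181,0,0,0,0.01,0,0.001,-0.181,0,0,0,0.01,0,0.001,-0.181,0,0,0,0.01,0,0.001,-0.181,0,0,0,0.01,0,0.001,-0.181,0,0,0]}' 80; python3 -m creep '{"series":[0.01,-0.02,0.002,0,0,0,0,0.01,-0.04,0.003,0,0,0,0,0.01,-0.06,0.004,0,0,0,0,0.01,-0.08,0.006,0,0,0,0,0.01,-0.08,0.006,0,0,0,0,0.01,-0.08,0.006,0.04,0,0,0,0.01,-0.08,0.006,0.04,0,0,0]}'
```

```text
time: 6.2
ee_pos: [563.7, 8.9, 55.1]
tcp_rot: [-0.0, 0.999, -0.036, 0.002]
force: [-0.9, 0.6, 7.5]
width: 19.4
grip_force: 79.2
time: 7.08
ee_pos: [485.9, 15.0, 95.5]
tcp_rot: [-0.0, 0.999, -0.036, 0.004]
force: [0.7, -0.5, -2.6]
width: 19.8
grip_force: 79.1
```

```bash
python3 -m creep '{"series":[0.01,-0.05,-0.12,0.02,0,0,-0.1,0.01,-0.05,-0.12,0.02,0,0,-0.1,0.01,-0.141,-0.332,0.01,0,0,-0.262,0.01,-0.141,-0.332,0.01,0,0,-0.262,0.01,-0.141,-0.332,0.01,0,0,-0.262,0.01,-0.141,-0.332,0.01,0,0,-0.262,0.01,-0.141,-0.332,0.0,0,0,-0.262,0.01,-0.141,-0.332,-0.03,0,0,-0.262,0.01,-0.141,-0.332,-0.06,0,0,-0.262,0.01,-0.141,-0.332,-0.07,0,0,-0.262,0.01,-0.141,-0.332,-0.07,0,0,-0.262]}'
```

```text
time: 8.45
ee_pos: [341.6, -316.3, 22.6]
tcp_rot: [-0.001, 0.986, -0.165, -0.001]
force: [0.7, -0.0, -2.4]
width: 19.7
grip_force: 79.2
```

```bash
python3 -m creep '{"series":[0.01,0.002,0,-0.004,0,0,0,0.01,0.002,0,-0.007,0,0,0,0.01,0.002,0,-0.007,0,0,0]}'; python3 - <<'E'
from h import *
p,im,h=cam("scene");cv2.imwrite("pics/s3.png",im[:,:,::-1]);cv2.imwrite("pics/s3z.png",cv2.resize(im[170:300,40:200,::-1],(640,520)))
E
```

```text
time: 8.82
ee_pos: [344.4, -317.5, 17.1]
tcp_rot: [0.0, 0.986, -0.166, 0.001]
force: [-0.0, 0.5, 1.4]
width: 19.6
grip_force: 79.7
```

View pics/s3z.png

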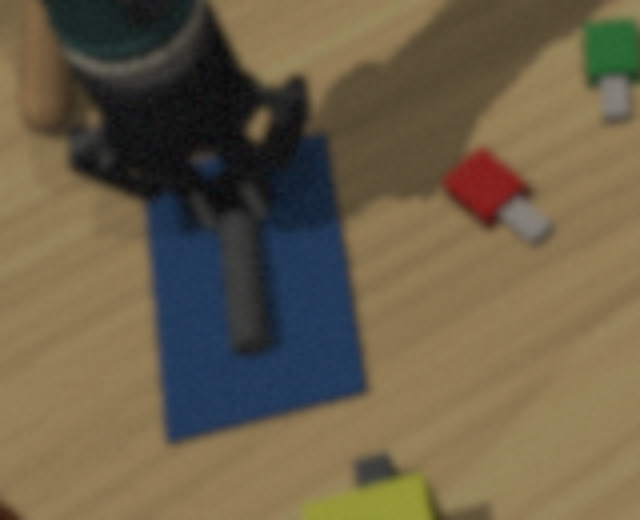

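```bash
python3 -m creep '{"series":[0.06,0,0,0,0,0,0,0.06,0,0,0,0,0,0,0.06,0,0,0,0,0,0,0.06,0,0,0.06,0,0,0,0.06,0,0,0.12,0,0,0,0.06,0.05,0.08,0.14,0,0,0.1,0.06,0.1,0.14,0.14,0,0,0.2,0.06,0.156,0.2,0.14,0,0,0.393,0.06,0.156,0.26,0.14,0,0,0.393,0.06,0.156,0.32,0.14,0,0,0.393,0.06,0.14,0.38,0.14,0,0,0.393,0.06,0.12,0.44,0.14,0,0,0.393]}'; python3 -m creep '{"series":[0.06,-0.036,0.086,0.04,0,0,0,0.06,-0.036,0.086,0.04,0,0,0,0.06,-0.036,0.086,0.04,0,0,0,0.06,-0.036,0.086,0.04,0,0,0]}' ; python3 - <<'E'
from h import *
p,im,h=cam("wrist");cv2.imwrite("pics/w4.png",im[:,:,::-1])
pt,it,ht=cam("top");cv2.imwrite("pics/t4.png",it[:,:,::-1])
v=np.hstack([im,it])[:,:,::-1];cv2.imwrite("pics/v4.png",cv2.resize(v,(800,300)))
E
```

```text
time: 10.38
ee_pos: [474.0, 76.7, 156.3]
tcp_rot: [-0.0, 1.0, 0.03, 0.001]
force: [0.9, 0.8, 0.3]
width: 59.8
grip_force: 0.0
time: 10.88
ee_pos: [437.3, 159.6, 196.0]
tcp_rot: [0.0, 1.0, 0.03, -0.0]
force: [-0.3, -0.7, -0.4]
width: 60.1
grip_force: 0.0
```

View pics/v4.png

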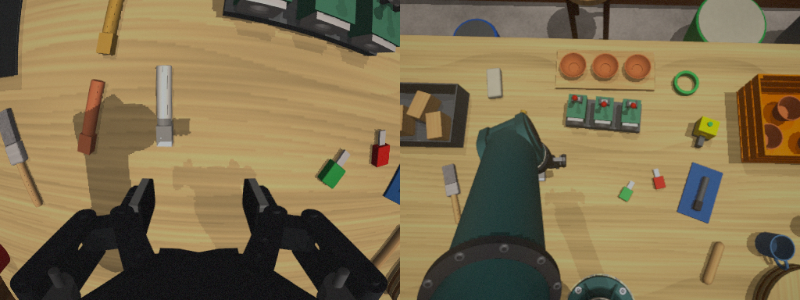

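```bash
cat > fb.py <<'E'
from h import *
import sys
p,im,h=cam("wrist");cv2.imwrite(f"pics/{sys.argv[1]}.png",im[:,:,::-1]);o=ctrl.get_obs();T=o["ee_pos"]
q=o["tcp_rot"];ty=np.degrees(2*np.arctan2(q[2],q[1]));ty=(ty+90)%180-90
print("tcp",T.round(1),"yaw",ty.round(1))
M=dict(cop=mask(h,(3,110,50),(14,255,255)),brass=mask(h,(17,150,80),(25,255,255)),silver=mask(h,(0,0,85),(180,55,255)),red=red(h))
for n,m in M.items():
    m=cv2.morphologyEx(m.astype(np.uint8),cv2.MORPH_CLOSE,np.ones((3,3)))
    z=20 if n=="red" else 13
    for a,c,pts in blobs(m,150):
        w=np.array([plane(p,u,z)[:2] for u in pts],np.float32);c,e=axis(w);s=np.sort(cv2.minAreaRect(w)[1])
        if e[0]<0:e=-e
        if n!="red" and not(95<s[1]<135 and s[0]<40):continue
        u=e/np.linalg.norm(e);ang=np.degrees(np.arctan2(u[1],u[0]));g=c-(39.5*u if n!="red" else 0)
        print(n,a,c.round(1),s.round(1),"ang",ang.round(1),"grasp",g.round(1),"delta",(g-T[:2]).round(1),"turn",np.radians(ang-ty).round(3))
E
python3 fb.py w5
```

```text
tcp [437.5 158.7 195.7] yaw 3.3
cop 1792 [443.4 326.5] [ 31.3 120.8] ang -14.5 grasp [405.1 336.4] delta [-32.4 177.7] turn -0.31
silver 2029 [464.  211.1] [ 24.3 117. ] ang 1.4 grasp [424.5 210.1] delta [-13.1  51.4] turn -0.032
red 367 [ 412.3 -187.7] [33.5 40.8] ang 14.4 grasp [ 412.3 -187.7] delta [ -25.3 -346.4] turn 0.195
```

```bash
python3 -m creep '{"series":[0.06,-0.012,0.051,-0.05,0,0,-0.02,0.06,-0.012,0.051,-0.11,0,0,-0.02,0.06,-0.012,0.051,-0.16,0,0,-0.02,0.06,-0.012,0.051,-0.18,0,0,-0.02,0.06,-0.012,0.051,-0.19,0,0,-0.02,0.06,-0.012,0.051,-0.19,0,0,-0.02,0.01,-0.012,0.051,-0.19,0,0,-0.02,0.01,-0.012,0.051,-0.19,0,0,-0.02,0.01,-0.012,0.051,-0.19,0,0,-0.02,0.01,-0.012,0.051,-0.19,0,0,-0.02,0.01,-0.012,0.051,-0.19,0,0,-0.02]}' 80
```

```text
time: 12.4
ee_pos: [426.1, 211.6, 7.6]
tcp_rot: [-0.0, 1.0, 0.02, 0.001]
force: [-1.2, -1.5, 8.0]
width: 20.0
grip_force: 78.1
```

```bash
python3 -m creep '{"series":[0.01,0,0,0.05,0,0,0,0.01,0.02,-0.04,0.08,0,0,-0.06,0.01,0.04,-0.1,0.08,0,0,-0.115,0.01,0.058,-0.15,0.07,0,0,-0.115,0.01,0.058,-0.198,0.06,0,0,-0.115,0.01,0.058,-0.198,0.05,0,0,-0.115,0.01,0.058,-0.198,0.05,0,0,-0.115,0.01,0.058,-0.198,0.05,0,0,-0.115]}'; python3 - <<'E'
from h import *
p,im,h=cam("scene");p2,i2,h2=cam("wrist")
cv2.imwrite("pics/v6.png",np.hstack([cv2.resize(im[140:240,240:340,::-1],(400,400),interpolation=2),cv2.resize(i2[60:220,180:340,::-1],(400,400))]))
E
```

```text
time: 13.4
ee_pos: [483.6, 15.3, 56.6]
tcp_rot: [-0.001, 0.999, -0.036, 0.0]
force: [-0.8, 1.0, -1.6]
width: 19.9
grip_force: 78.7
```

View pics/v6.png

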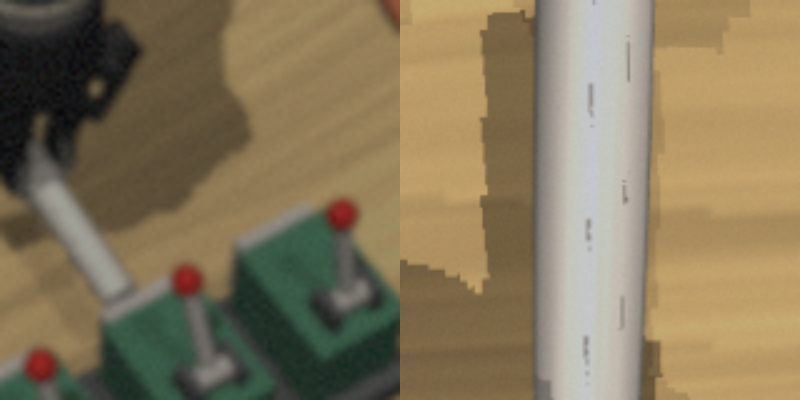

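```bash
python3 -m creep '{"series":[0.01,0.01,-0.001,0,0,0,0,0.01,0.02,-0.002,0,0,0,0,0.01,0.03,-0.002,0,0,0,0,0.01,0.04,-0.003,0,0,0,0,0.01,0.05,-0.004,0,0,0,0,0.01,0.06,-0.005,0,0,0,0,0.01,0.068,-0.005,0,0,0,0,0.01,0.068,-0.005,0,0,0]}'
```

```text
invalid input
```

```bash
python3 -m creep '{"series":[0.01,0.01,-0.001,0,0,0,0,0.01,0.02,-0.002,0,0,0,0,0.01,0.03,-0.002,0,0,0,0,0.01,0.04,-0.003,0,0,0,0,0.01,0.05,-0.004,0,0,0,0,0.01,0.06,-0.005,0,0,0,0,0.01,0.068,-0.005,0,0,0,0,0.01,0.068,-0.005,0,0,0,0]}'
```

```text
time: 14.5
ee_pos: [553.6, 8.7, 56.4]
tcp_rot: [-0.0, 0.999, -0.037, 0.002]
force: [1.2, 3.0, -2.2]
width: 20.1
grip_force: 83.1
```

```bash
python3 -m creep '{"series":[0.01,0.004,0.001,0,0,0,0,0.01,0.008,0,0,0,0,0,0.01,0.011,0,0,0,0,0,0.01,0.013,0,0,0,0,0,0.01,0.013,0,0,0,0,0]}'
```

```text
time: 15.12
ee_pos: [560.5, 8.3, 55.7]
tcp_rot: [0.001, 0.999, -0.037, -0.004]
force: [-6.3, 2.4, 2.8]
width: 20.0
grip_force: 83.7
```

```bash
python3 -m creep '{"series":[0.01,0.003,0,0,0,0,0,0.01,0.006,0,0,0,0,0,0.01,0.006,0,0,0,0,0]}';python3 - <<'E'
from h import *
p2,i2,h2=cam("wrist");cv2.imwrite("pics/w7.png",i2[:,:,::-1])
p,im,h=cam("scene");cv2.imwrite("pics/s7.png",im[:,:,::-1])
cv2.imwrite("pics/v7.png",np.hstack([cv2.resize(im[150:250,240:340,::-1],(400,400),interpolation=2),cv2.resize(i2[130:290,170:330,::-1],(400,400))]))
E
```

```text
time: 15.5
ee_pos: [560.5, 7.7, 55.0]
tcp_rot: [0.001, 0.999, -0.039, -0.01]
force: [-14.2, 2.0, 7.5]
width: 20.0
grip_force: 84.4
```

View pics/v7.png

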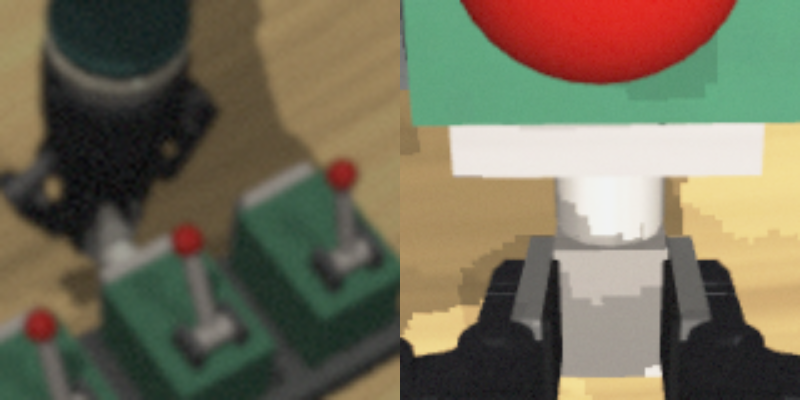

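```bash
python3 - <<'E'
from h import *
p=dict(ctrl.camera_params("wrist"));p["fish"]=1
for uv in((415,228.8),(392,280),(434,280),(415,200)): print(uv,[plane(p,(170+ (uv[0]-415)+612*.4 if 0 else uv[0],uv[1]),z).round(1) for z in(71,82)])
for cx,cy in((612,247),(560,376),(662,376),(612,175)):
  u=(170+cx*.4,130+cy*.4);print(u,[plane(p,u,z).round(1).tolist() for z in(69.5,71,85)])
E
```

```text
(415, 228.8) [array([565. , -75.8,  71. ]), array([571.3, -68.8,  82. ])]
(392, 280) [array([533.5, -66.5,  71. ]), array([542.6, -60.3,  82. ])]
(434, 280) [array([526.9, -97.2,  71. ]), array([536.6, -88.3,  82. ])]
(415, 200) [array([581.5, -73.4,  71. ]), array([586.3, -66.6,  82. ])]
(414.8, 228.8) [[564.1, -76.6, 69.5], [565.0, -75.7, 71.0], [573.0, -66.8, 85.0]]
(394.0, 280.4) [[531.7, -68.8, 69.5], [532.9, -67.9, 71.0], [544.6, -59.9, 85.0]]
(434.8, 280.4) [[525.1, -99.2, 69.5], [526.5, -97.9, 71.0], [538.8, -86.5, 85.0]]
(414.8, 200.0) [[580.8, -74.2, 69.5], [581.5, -73.3, 71.0], [587.7, -64.6, 85.0]]
```

```bash
python3 - <<'E'
from h import *
p=dict(ctrl.camera_params("wrist"));p["fish"]=1
for cx,cy in((212,247),(160,376),(262,376),(212,175)):
  u=(170+cx*.4,130+cy*.4);print(u,[plane(p,u,z).round(1).tolist() for z in(69.5,71,85)])
E
```

```text
(254.8, 228.8) [[573.5, 7.9, 69.5], [574.2, 7.8, 71.0], [581.2, 7.4, 85.0]]
(234.0, 280.4) [[544.0, 21.0, 69.5], [545.1, 20.8, 71.0], [555.3, 18.9, 85.0]]
(274.8, 280.4) [[542.2, -0.2, 69.5], [543.4, -0.1, 71.0], [553.8, 0.3, 85.0]]
(254.8, 200.0) [[588.1, 6.8, 69.5], [588.7, 6.7, 71.0], [594.0, 6.4, 85.0]]
```

```bash
python3 -m creep '{"series":[0.01,-0.006,0,0,0,0,0,0.06,-0.006,0,0,0,0,0,0.06,-0.006,0,0,0,0,0,0.06,-0.006,0,0,0,0,0,0.06,-0.006,0,0.05,0,0,0,0.0,-0.006,0,0.09,0,0,0,0,0.03,-0.003,0.09,0,0,0,0,0.03,-0.003,0.09,0,0,0,0,0.03,-0.003,0.09,0,0,0,0,0.03,-0.003,0.09,0,0,0]}'; python3 -m creep '{"series":[0,0.01,-0.001,0,0,0,0,0,0.02,-0.002,0,0,0,0,0,0.03,-0.003,0,0,0,0,0,0.04,-0.003,0,0,0,0,0,0.05,-0.004,0,0,0,0,0,0.06,-0.005,0,0,0,0,0,0.07,-0.005,0,0,0,0,0,0.076,-0.006,0,0,0,0,0,0.076,-0.006,0,0,0,0]}'
```

```text
time: 16.85
ee_pos: [599.1, 5.5, 145.6]
tcp_rot: [0.0, 0.999, -0.037, -0.001]
force: [0.6, 0.5, 0.5]
width: 0.5
grip_force: 0.0
time: 17.98
ee_pos: [674.0, -0.3, 145.1]
tcp_rot: [0.0, 0.999, -0.038, -0.003]
force: [-5.4, 0.9, -0.9]
width: 0.2
grip_force: 3.0
```

```bash
python3 -m creep '{"series":[0,0.003,0,0,0,0,0,0,0.005,0,0,0,0,0,0,0.005,0,0,0,0,0]}'; python3 -m creep '{"series":[0,-0.012,0,0,0,0,0,0,-0.012,0,0.08,0,0,0,0.06,-0.04,0.03,0.09,0,0,0,0.06,-0.08,0.09,0.09,0,0,0,0.06,-0.13,0.13,0.09,0,0,0,0.06,-0.14,0.18,0.07,0,0,0,0.06,-0.14,0.23,0.04,0,0,0,0.06,-0.14,0.26,0.04,0,0,0,0.06,-0.14,0.26,0.04,0,0,0,0.06,-0.14,0.26,0.04,0,0,0]}'; python3 fb.py w8;  python3 - <<'E'
from h import *
p,im,h=cam("top")
for a,c,pts in blobs(red(h),15): print(c.round(1),plane(p,c,153).round(1))
E
```

```text
time: 18.35
ee_pos: [674.4, -0.3, 144.9]
tcp_rot: [0.0, 0.999, -0.038, -0.008]
force: [-13.9, 1.7, 5.9]
width: -0.2
grip_force: 6.9
time: 19.6
ee_pos: [543.1, 258.6, 186.9]
tcp_rot: [-0.0, 0.999, -0.038, 0.001]
force: [0.6, -0.8, -0.1]
width: 60.0
grip_force: 0.0
tcp [542.9 257.9 186.8] yaw -4.4
cop 1548 [443.3 327.4] [ 24.4 126.6] ang -14.7 grasp [405.  337.4] delta [-137.8   79.5] turn -0.178
brass 2139 [596.9 296.2] [ 23.1 117.2] ang -7.4 grasp [557.7 301.3] delta [14.8 43.4] turn -0.051
red 282 [682.8 -40.7] [27.2 31.4] ang 59.4 grasp [682.8 -40.7] delta [ 139.9 -298.5] turn 1.114
[262.7 110.6] [693.8  -1.6 153. ]
[223.5 124.8] [655.2  91.9 153. ]
[298.5 134.5] [635.  -88.2 153. ]
[331.6 233.4] [ 401.3 -163.7  153. ]
```

```bash
python3 -m creep '{"series":[0.06,0.015,0.043,-0.05,0,0,-0.05,0.06,0.015,0.043,-0.11,0,0,-0.05,0.06,0.015,0.043,-0.15,0,0,-0.05,0.06,0.015,0.043,-0.17,0,0,-0.05,0.06,0.015,0.043,-0.181,0,0,-0.05,0.06,0.015,0.043,-0.181,0,0,-0.05,0.01,0.015,0.043,-0.181,0,0,-0.05,0.01,0.015,0.043,-0.181,0,0,-0.05,0.01,0.015,0.043,-0.181,0,0,-0.05,0.01,0.015,0.043,-0.181,0,0,-0.05,0.01,0.015,0.043,-0.181,0,0,-0.05]}' 80
```

```text
time: 21.08
ee_pos: [557.2, 302.6, 6.9]
tcp_rot: [-0.0, 0.998, -0.063, 0.001]
force: [-1.4, -0.9, 7.0]
width: 20.2
grip_force: 78.3
```

```bash
python3 -m creep '{"series":[0.01,0,0,0.05,0,0,0,0.01,-0.03,-0.01,0.08,0,0,0,0.01,-0.068,-0.05,0.08,0,0,0.05,0.01,-0.068,-0.11,0.08,0,0,0.05,0.01,-0.068,-0.16,0.07,0,0,0.05,0.01,-0.068,-0.198,0.06,0,0,0.05,0.01,-0.068,-0.198,0.05,0,0,0.05,0.01,-0.068,-0.198,0.05,0,0,0.05,0.01,-0.068,-0.198,0.05,0,0,0.05]}'; python3 fb.py w9; python3 - <<'E'
import cv2,numpy as np
from h import *
p,im,h=cam("scene")
i=cv2.imread("pics/w9.png");cv2.imwrite("pics/v9.png",np.hstack([cv2.resize(im[110:210,260:360,::-1],(400,400),interpolation=2),cv2.resize(i[10:210,150:350],(400,400))]))
E
```

```text
time: 22.2
ee_pos: [488.9, 106.4, 55.5]
tcp_rot: [-0.001, 0.999, -0.036, 0.0]
force: [-0.1, -0.1, -2.4]
width: 20.1
grip_force: 78.5
tcp [488.9 106.3  55.6] yaw -4.2
```

View pics/v9.png

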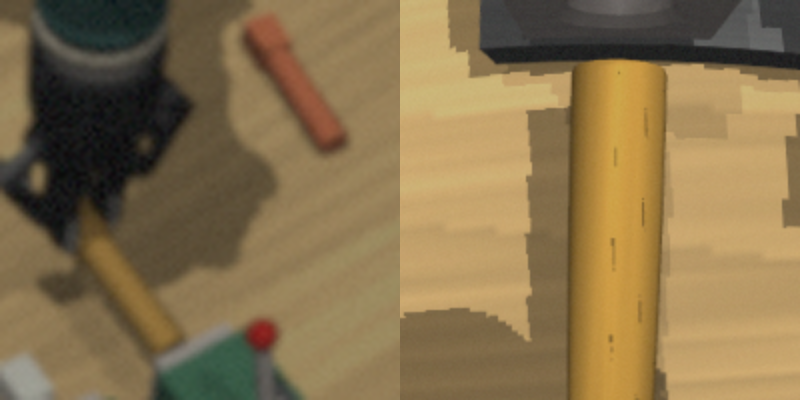

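```bash
python3 -m creep '{"series":[0.01,0.008,-0.002,0.001,0,0,0,0.01,0.018,-0.003,0.001,0,0,0,0.01,0.028,-0.004,0.001,0,0,0,0.01,0.038,-0.005,0.001,0,0,0,0.01,0.048,-0.006,0.001,0,0,0,0.01,0.058,-0.006,0.001,0,0,0,0.01,0.068,-0.007,0.001,0,0,0,0.01,0.075,-0.008,0.001,0,0,0,0.01,0.075,-0.008,0.001,0,0,0]}'; python3 -m creep '{"series":[0.01,0.004,0,0,0,0,0,0.01,0.008,-0.001,0,0,0,0,0.01,0.009,-0.001,0,0,0,0,0.01,0.009,-0.001,0,0,0,0]}'
```

```text
time: 23.42
ee_pos: [520.3, 95.6, 48.6]
tcp_rot: [0.009, 0.999, -0.033, -0.041]
force: [-49.7, 8.8, 5.7]
width: 19.4
grip_force: 78.0
time: 23.92
ee_pos: [528.0, 96.0, 48.7]
tcp_rot: [0.008, 0.999, -0.033, -0.042]
force: [-51.1, 10.5, 10.6]
width: 19.2
grip_force: 78.1
```

```bash
python3 -m creep '{"series":[0.01,-0.02,0.001,0,0,0,0,0.01,-0.04,0.003,0,0,0,0,0.01,-0.085,0.007,0,0,0,0,0.01,-0.095,0.008,0,0,0,0,0.01,-0.095,0.008,0,0,0,0]}';  python3 - <<'E'
from h import *
p,im,h=cam("scene");p2,i2,h2=cam("wrist");cv2.imwrite("pics/w10.png",i2[:,:,::-1])
cv2.imwrite("pics/v10.png",np.hstack([cv2.resize(im[100:200,260:360,::-1],(400,400),interpolation=2),cv2.resize(i2[:,56:440,::-1],(400,400))]))
E
```

```text
time: 24.55
ee_pos: [478.2, 103.7, 56.4]
tcp_rot: [-0.0, 0.999, -0.037, 0.001]
force: [0.6, -0.2, -1.8]
width: 19.3
grip_force: 78.7
```

View pics/v10.png

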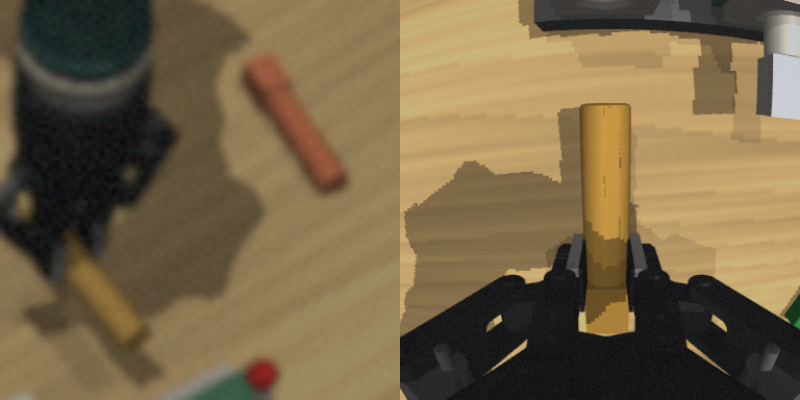

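```bash
python3 - <<'E'
from h import *
P=dict(ctrl.camera_params("wrist"));P["fish"]=1;S=dict(ctrl.camera_params("scene"))
def w(cx,cy): return (56+cx*.96,cy*.96)
for nm,c in dict(tip=(206,104),tipL=(181,106),tipR=(230,106),junc=(207,287),rear=(206,333),rearL=(185,331),rearR=(228,331)).items(): print(nm,[plane(P,w(*c),z).round(1).tolist() for z in(60,66,71,76)])
p,im,h=cam("scene");m=mask(h,(14,120,50),(26,255,255))
for a,c,pts in blobs(m[100:210,250:340],40):
    print(a,c+[250,100],cv2.boxPoints(cv2.minAreaRect(pts.astype(np.float32)))+[250,100])
    np_=pts+[250,100];b=np_[np.argmax(np_@[1,1.2])];print(b)
for uv in((294.5,184),(296,180)):
  for c in((206,104),): print(tri([ray(S,uv),ray(P,w(*c))]))
print(h[100:200:4,294,:].tolist()[10:24])
E
```

```text
tip [[551.9, 100.0, 60.0], [551.9, 100.0, 66.0], [552.0, 100.0, 71.0], [552.0, 99.9, 76.0]]
tipL [[551.9, 111.1, 60.0], [552.0, 110.6, 66.0], [552.0, 110.2, 71.0], [552.0, 109.8, 76.0]]
tipR [[550.3, 89.4, 60.0], [550.4, 89.8, 66.0], [550.5, 90.2, 71.0], [550.6, 90.6, 76.0]]
junc [[458.3, 106.6, 60.0], [462.4, 106.3, 66.0], [465.8, 106.0, 71.0], [469.2, 105.8, 76.0]]
rear [[424.5, 109.7, 60.0], [430.0, 109.3, 66.0], [434.6, 108.9, 71.0], [439.2, 108.5, 76.0]]
rearL [[426.9, 121.9, 60.0], [432.3, 121.0, 66.0], [436.8, 120.2, 71.0], [441.4, 119.4, 76.0]]
rearR [[425.0, 96.6, 60.0], [430.5, 96.8, 66.0], [435.1, 96.9, 71.0], [439.7, 97.0, 76.0]]
270 [286.05555556 174.44444444] [[270.67930984 164.3482666 ]
 [278.34482574 157.86206055]
 [299.16896439 182.47241211]
 [291.50344849 188.95861816]]
[295 186]
(array([551.88082765,  99.90974026,  66.08367716]), [np.float64(0.0725372443733425), np.float64(0.07253724437355115)])
(array([552.76471057, 100.62206438,  82.99483128]), [np.float64(0.9841406253089625), np.float64(0.9841406253089079)])
[[90, 59, 13], [16, 96, 56], [30, 69, 26], [17, 100, 84], [19, 107, 98], [19, 103, 94], [19, 100, 97], [19, 97, 97], [20, 108, 87], [19, 115, 93], [19, 149, 128], [19, 146, 94], [19, 108, 87], [20, 98, 91]]
```

```bash
python3 -m creep '{"series":[0.01,-0.01,0.001,-0.025,0,0,0,0.01,-0.01,0.001,-0.04,0,0,0,0.01,-0.01,0.001,-0.044,0,0,0,0.01,-0.01,0.001,-0.047,0,0,0,0.01,-0.01,0.001,-0.047,0,0,0]}'; python3 -m creep '{"series":[0.06,0,0,0,0,0,0,0.06,0,0,0,0,0,0,0.06,0,0,0,0,0,0,0.06,0,0,0.1,0,0,0,0.06,0,0,0.13,0,0,0,0.06,0,0,0.13,0,0,0,0.06,0,0,0.13,0,0,0]}'; python3 fb.py w11
```

```text
time: 25.32
ee_pos: [468.1, 104.5, 9.4]
tcp_rot: [-0.0, 0.999, -0.038, 0.0]
force: [-0.1, 0.4, -2.1]
width: 19.4
grip_force: 78.8
time: 26.2
ee_pos: [467.4, 104.3, 139.6]
tcp_rot: [-0.0, 0.999, -0.038, 0.0]
force: [-0.2, -0.5, -0.4]
width: 60.1
grip_force: 0.0
tcp [466.7 104.1 138.7] yaw -4.3
cop 1875 [442.2 324.4] [ 37.  125.7] ang -17.4 grasp [404.5 336.2] delta [-62.2 232.1] turn -0.228
brass 2781 [480.5 105.6] [ 22.4 118.4] ang -3.8 grasp [441.1 108.3] delta [-25.5   4.2] turn 0.009
red 507 [ 411.8 -187.8] [32.5 39.9] ang 15.2 grasp [ 411.8 -187.8] delta [ -54.9 -291.9] turn 0.341
```

```bash
python3 -m creep '{"series":[0.06,-0.015,0.003,-0.06,0,0,0,0.06,-0.015,0.003,-0.11,0,0,0,0.06,-0.015,0.003,-0.13,0,0,0,0.06,-0.015,0.003,-0.136,0,0,0,0.06,-0.015,0.003,-0.136,0,0,0,0.01,-0.015,0.003,-0.136,0,0,0,0.01,-0.015,0.003,-0.136,0,0,0,0.01,-0.015,0.003,-0.136,0,0,0,0.01,-0.015,0.003,-0.136,0,0,0,0.01,-0.015,0.003,-0.136,0,0,0]}' 120; python3 -m creep '{"series":[0.01,0,0,0.03,0,0,0,0.01,0,0,0.054,0,0,0,0.01,0,0,0.054,0,0,0,0.01,0,0,0.054,0,0,0]}';  python3 - <<'E'
from h import *
p,im,h=cam("scene");p2,i2,h2=cam("wrist");cv2.imwrite("pics/w12.png",i2[:,:,::-1]);cv2.imwrite("pics/s12.png",im[:,:,::-1])
cv2.imwrite("pics/v12.png",np.hstack([cv2.resize(im[110:190,250:330,::-1],(400,400),interpolation=2),cv2.resize(i2[90:290,150:350,::-1],(400,400))]))
T=ctrl.get_obs()["ee_pos"];print(T)
E
```

```text
time: 27.5
ee_pos: [453.0, 107.4, 4.6]
tcp_rot: [-0.0, 0.999, -0.038, 0.001]
force: [-1.1, 0.3, 7.1]
width: 19.0
grip_force: 117.4
time: 28.0
ee_pos: [452.2, 107.3, 57.0]
tcp_rot: [0.0, 0.999, -0.038, -0.0]
force: [-0.5, -0.3, -2.1]
width: 18.9
grip_force: 118.1
[451.80449774 107.23121002  56.4360562 ]
```

View pics/v12.png

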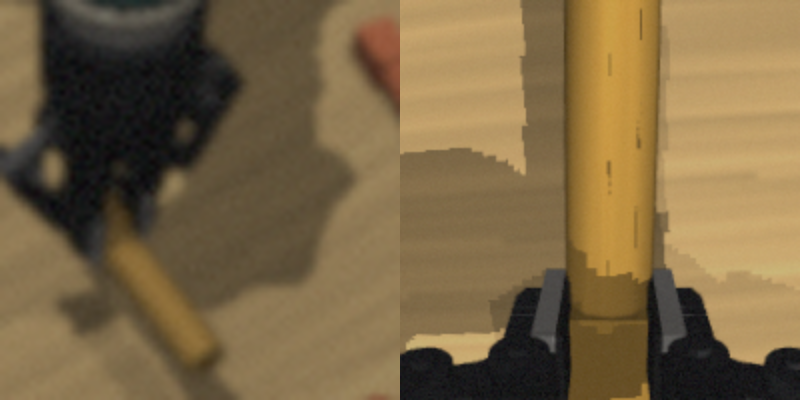

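```bash
python3 -m creep '{"series":[0.01,0.03,-0.002,-0.003,0,0,0,0.01,0.055,-0.004,-0.003,0,0,0,0.01,0.055,-0.004,-0.003,0,0,0,0.01,0.06,-0.005,-0.003,0,0,0,0.01,0.065,-0.005,-0.003,0,0,0,0.01,0.065,-0.005,-0.003,0,0,0]}'; python3 -m creep '{"series":[0.01,0.004,0,0,0,0,0,0.01,0.008,-0.001,0,0,0,0,0.01,0.008,-0.001,0,0,0,0]}'
```

```text
time: 28.85
ee_pos: [517.4, 102.6, 54.2]
tcp_rot: [-0.0, 0.999, -0.037, -0.0]
force: [-0.1, -0.3, -2.0]
width: 19.0
grip_force: 118.1
time: 29.22
ee_pos: [526.1, 101.4, 54.4]
tcp_rot: [-0.0, 0.999, -0.038, 0.0]
force: [-1.1, 0.4, -2.8]
width: 18.7
grip_force: 118.1
```

```bash
python3 -m creep '{"series":[0.01,0.008,-0.001,0,0,0,0,0.01,0.016,-0.001,0,0,0,0,0.01,0.024,-0.002,0,0,0,0,0.01,0.024,-0.002,0,0,0,0]}'; python3 -m creep '{"series":[0.01,0.008,0,0,0,0,0,0.01,0.016,-0.001,0,0,0,0,0.01,0.024,-0.002,0,0,0,0,0.01,0.024,-0.002,0,0,0,0]}'
```

```text
time: 29.72
ee_pos: [550.8, 99.3, 54.3]
tcp_rot: [-0.0, 0.999, -0.038, 0.001]
force: [-1.1, -0.0, -1.9]
width: 18.8
grip_force: 118.1
time: 30.22
ee_pos: [574.6, 97.3, 54.3]
tcp_rot: [-0.0, 0.999, -0.038, 0.001]
force: [0.5, -0.0, -2.0]
width: 18.8
grip_force: 118.1
```

```bash
python3 -m creep '{"series":[0.01,0.003,0,0,0,0,0,0.01,0.006,0,0,0,0,0,0.01,0.008,0,0,0,0,0,0.01,0.008,0,0,0,0,0]}'; cat > hd.py <<'E'
from h import *
import sys
p,im,h=cam("wrist");cv2.imwrite(f"pics/{sys.argv[1]}.png",im[:,:,::-1])
cv2.imwrite(f"pics/{sys.argv[1]}z.png",cv2.resize(im[130:290,170:330,::-1],(400,400)));np.save("pp.npy",p["view"]);print(ctrl.get_obs()["ee_pos"].round(1))
E
python3 hd.py h0
```

```text
time: 30.72
ee_pos: [576.8, 97.2, 53.5]
tcp_rot: [0.001, 0.999, -0.037, -0.004]
force: [-6.8, -0.3, 1.4]
width: 19.1
grip_force: 118.5
[576.8  97.2  53.5]
```

View pics/h0z.png

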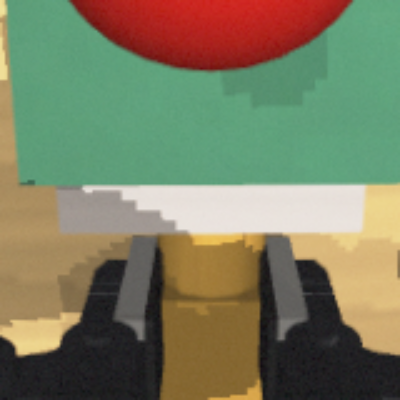

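```bash
python3 - <<'E'
from h import *
p=dict(ctrl.camera_params("wrist"));p["fish"]=1
for c in((212,300),(212,234)): print(plane(p,(170+c[0]*.4,130+c[1]*.4),71).round(1))
E
python3 -m creep '{"series":[0.01,0.003,0,0,0,0,0,0.01,0.006,0,0,0,0,0,0.01,0.006,0,0,0,0,0]}';python3 -m creep '{"series":[0.01,-0.006,0,0,0,0,0,0.06,-0.007,0,0,0,0,0,0.06,-0.007,0,0,0,0,0,0.06,-0.007,0,0,0,0,0,0.06,-0.01,0,0.05,0,0,0,0.0,-0.01,0,0.09,0,0,0,0,0.025,-0.003,0.09,0,0,0,0,0.025,-0.003,0.09,0,0,0,0,0.025,-0.003,0.09,0,0,0]}' 40; python3 -m creep '{"series":[0,0.01,-0.001,0,0,0,0,0,0.02,-0.002,0,0,0,0,0,0.03,-0.003,0,0,0,0,0,0.04,-0.003,0,0,0,0,0,0.05,-0.004,0,0,0,0,0,0.06,-0.005,0,0,0,0,0,0.07,-0.005,0,0,0,0,0,0.076,-0.006,0,0,0,0,0,0.076,-0.006,0,0,0,0]}'
```

```text
[579.6  98.2  71. ]
[593.6  97.2  71. ]
time: 31.15
ee_pos: [576.8, 97.0, 52.6]
tcp_rot: [0.002, 0.999, -0.036, -0.01]
force: [-16.0, 0.7, 5.7]
width: 19.0
grip_force: 118.8
time: 32.28
ee_pos: [612.0, 94.3, 143.9]
tcp_rot: [0.0, 0.999, -0.038, -0.0]
force: [-0.4, 0.5, -1.5]
width: 0.1
grip_force: 0.0
time: 33.4
ee_pos: [680.7, 88.9, 143.0]
tcp_rot: [0.001, 0.999, -0.037, -0.009]
force: [-16.0, 0.6, 8.9]
width: -0.1
grip_force: 8.4
```

```bash
python3 -m creep '{"series":[0,-0.012,0,0,0,0,0,0,-0.014,0,0.06,0,0,0,0.06,-0.05,0.03,0.07,0,0,0,0.06,-0.256,0.225,0.06,0,0,-0.178,0.06,-0.256,0.225,0.06,0,0,-0.178,0.06,-0.256,0.225,0.06,0,0,-0.178,0.06,-0.256,0.225,0.06,0,0,-0.178,0.06,-0.256,0.225,0.05,0,0,-0.178,0.06,-0.256,0.225,0.05,0,0,-0.178,0.06,-0.256,0.225,0.05,0,0,-0.178]}'; python3 fb.py w13;  python3 - <<'E'
from h import *
p,im,h=cam("top")
for a,c,pts in blobs(red(h),15): print(c.round(1),plane(p,c,153).round(1))
E
```

```text
time: 34.65
ee_pos: [434.7, 313.6, 194.9]
tcp_rot: [-0.001, 0.992, -0.127, 0.002]
force: [-0.1, -0.3, -0.7]
width: 60.1
grip_force: 0.0
tcp [434.9 313.  194.8] yaw -14.6
cop 2036 [443.2 327.6] [ 23.2 117.5] ang -14.2 grasp [405.  337.3] delta [-29.9  24.3] turn 0.007
[225.6 107.1] [700.6  88.5 153. ]
[262.8 110.5] [694.   -1.7 153. ]
[298.5 134.6] [634.8 -88.2 153. ]
[331.5 233.5] [ 401.3 -163.4  153. ]
```

```bash
python3 -m creep '{"series":[0.06,-0.02,0.021,-0.06,0,0,0,0.06,-0.02,0.021,-0.12,0,0,0,0.06,-0.02,0.021,-0.16,0,0,0,0.06,-0.02,0.021,-0.18,0,0,0,0.06,-0.02,0.021,-0.191,0,0,0,0.06,-0.02,0.021,-0.191,0,0,0,0.01,-0.02,0.021,-0.191,0,0,0,0.01,-0.02,0.021,-0.191,0,0,0,0.01,-0.02,0.021,-0.191,0,0,0,0.01,-0.02,0.021,-0.191,0,0,0,0.01,-0.02,0.021,-0.191,0,0,0]}' 120; python3 -m creep '{"series":[0.01,0,0,0.05,0,0,0,0.01,0,0,0.1,0,0,0,0.01,0,0,0.1,0,0,0]}'; python3 hd.py h1
```

```text
time: 36.12
ee_pos: [413.1, 334.8, 4.7]
tcp_rot: [-0.001, 0.992, -0.126, 0.001]
force: [-0.8, -0.4, 7.0]
width: 19.4
grip_force: 117.8
time: 36.5
ee_pos: [414.5, 336.3, 107.0]
tcp_rot: [-0.003, 0.992, -0.126, 0.003]
force: [0.2, -0.5, -3.2]
width: 19.1
grip_force: 118.8
[413.3 335.1 105.1]
```

View pics/h1z.png

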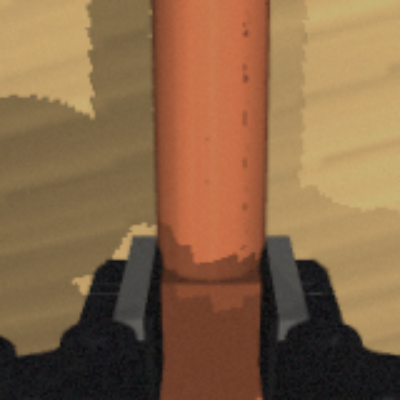

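```bash
python3 - <<'E'
from h import *
p=dict(ctrl.camera_params("wrist"));p["fish"]=1;T=ctrl.get_obs()["ee_pos"];print(T.round(1))
q=plane(p,(255,242),T[2]+6.3+11);print(q.round(1),np.linalg.norm((q-T)[:2]))
E
```

```text
[413.3 335.1 105.1]
[419.8 334.2 122.4] 6.574699193115426
```

```bash
python3 -m creep '{"series":[0.01,0.058,-0.411,0,0,0,0.18,0.01,0.058,-0.411,0,0,0,0.18,0.01,0.058,-0.411,0,0,0,0.18,0.01,0.058,-0.411,0,0,0,0.18,0.01,0.058,-0.411,0,0,0,0.18,0.01,0.058,-0.411,0,0,0,0.18,0.01,0.058,-0.411,0,0,0,0.18,0.01,0.058,-0.411,0,0,0,0.18,0.01,0.065,-0.411,-0.04,0,0,0.18,0.01,0.077,-0.411,-0.051,0,0,0.18,0.01,0.077,-0.411,-0.051,0,0,0.18]}'; python3 - <<'E'
from h import *
p,im,h=cam("wrist");o=ctrl.get_obs();print(o["ee_pos"].round(1),o["width"],o["force"].round(1),np.degrees(2*np.arctan2(o["tcp_rot"][2],o["tcp_rot"][1])))
m=mask(h,(3,110,40),(14,255,255))
for a,c,pts in blobs(m,500):
    if 200<c[0]<320:
        ys=pts[:,1];
        for y in (ys.min()+3,ys.min()+40,ys.min()+80):
            xs=pts[ys==y][:,0];print(a,y,xs.min(),xs.max(),plane(p,((xs.min()+xs.max())/2,y),62).round(1))
E
```

```text
time: 37.92
ee_pos: [490.3, -75.1, 51.4]
tcp_rot: [-0.0, 0.999, -0.035, -0.0]
force: [0.4, -0.2, -2.3]
width: 18.8
grip_force: 118.6
[489.8 -75.4  52.1] 19.061273197567935 [ 0.4  0.1 -1.7] -4.092807878841922
10622 59 232 275 [580.3 -79.7  62. ]
10622 96 230 277 [563.9 -78.6  62. ]
10622 136 230 277 [546.1 -77.3  62. ]
```

```bash
python3 -m creep '{"series":[0.01,0,-0.002,0.002,0,0,0,0.01,0.005,-0.003,0.002,0,0,0,0.01,0.01,-0.003,0.002,0,0,0,0.01,0.014,-0.004,0.002,0,0,0,0.01,0.014,-0.004,0.002,0,0,0]}'; python3 -m creep '{"series":[0.01,0.005,0,0,0,0,0,0.01,0.01,-0.001,0,0,0,0,0.01,0.01,-0.001,0,0,0,0]}'
```

```text
time: 38.6
ee_pos: [497.0, -80.3, 53.7]
tcp_rot: [0.001, 0.999, -0.036, -0.006]
force: [-9.9, 2.2, 4.2]
width: 19.3
grip_force: 119.3
time: 38.98
ee_pos: [514.6, -80.7, 54.4]
tcp_rot: [-0.001, 0.999, -0.036, 0.001]
force: [-0.2, 1.6, -3.4]
width: 18.8
grip_force: 118.5
```

```bash
python3 -m creep '{"series":[0.01,0.008,0.001,0,0,0,0,0.01,0.016,0.001,0,0,0,0,0.01,0.024,0,0,0,0,0,0.01,0.024,0,0,0,0,0]}'; python3 -m creep '{"series":[0.01,0.008,-0.001,0,0,0,0,0.01,0.014,-0.001,0,0,0,0,0.01,0.018,-0.001,0,0,0,0,0.01,0.018,-0.001,0,0,0,0]}'
```

```text
time: 39.48
ee_pos: [538.9, -81.9, 54.3]
tcp_rot: [0.0, 0.999, -0.037, 0.001]
force: [-0.1, 0.2, -1.9]
width: 19.3
grip_force: 118.7
time: 39.98
ee_pos: [556.0, -82.6, 54.3]
tcp_rot: [0.0, 0.999, -0.037, 0.0]
force: [-0.0, -0.0, -2.3]
width: 19.0
grip_force: 118.7
```

```bash
python3 -m creep '{"series":[0.01,0.003,0,0,0,0,0,0.01,0.006,0,0,0,0,0,0.01,0.009,-0.001,0,0,0,0,0.01,0.009,-0.001,0,0,0,0]}';  python3 -m creep '{"series":[0.01,0.003,0,0,0,0,0,0.01,0.005,0,0,0,0,0,0.01,0.005,0,0,0,0,0]}'; python3 hd.py h2; python3 - <<'E'
import cv2,numpy as np
h=cv2.cvtColor(cv2.imread("pics/h2.png"),cv2.COLOR_BGR2HSV)
for y in range(205,285,3): print(y,h[y,250:262].mean(0).round(0),end=";")
E
```

```text
time: 40.48
ee_pos: [560.5, -82.9, 53.5]
tcp_rot: [0.0, 0.999, -0.036, -0.004]
force: [-6.0, 2.1, 0.5]
width: 18.8
grip_force: 119.0
time: 40.85
ee_pos: [560.4, -83.0, 52.9]
tcp_rot: [0.001, 0.999, -0.036, -0.009]
force: [-12.2, 2.2, 4.6]
width: 19.0
grip_force: 119.4
[560.4 -83.   52.8]
205 [ 13.  16. 226.];208 [ 13.  15. 228.];211 [ 13.  14. 228.];214 [ 12.  14. 228.];217 [ 10. 112. 234.];220 [ 11. 154. 235.];223 [ 11. 155. 235.];226 [ 10. 156. 235.];229 [  9. 160. 170.];232 [  9. 159. 166.];235 [  9. 159. 165.];238 [  9. 161. 164.];241 [  9. 160. 158.];244 [  9. 161. 142.];247 [  9. 161. 171.];250 [  9. 159. 162.];253 [  9. 157. 141.];256 [  9. 158. 141.];259 [  9. 155. 142.];262 [  9. 156. 142.];265 [ 10. 158. 140.];268 [  9. 158. 140.];271 [  9. 156. 140.];274 [  9. 155. 141.];277 [  9. 156. 140.];280 [  9. 156. 140.];283 [  9. 156. 140.];
```

```bash
python3 - <<'E'
from h import *
p=dict(ctrl.camera_params("wrist"));p["fish"]=1
a=plane(p,(256,245),71);b=plane(p,(256,216.5),71);print(a.round(1),b.round(1),(b-a)[0])
E
python3 -m creep '{"series":[0.01,-0.006,0,0,0,0,0,0.06,-0.007,0,0,0,0,0,0.06,-0.007,0,0,0,0,0,0.06,-0.007,0,0,0,0,0,0.06,-0.01,0,0.05,0,0,0,0.0,-0.01,0,0.09,0,0,0,0,0.025,-0.003,0.09,0,0,0,0,0.025,-0.003,0.09,0,0,0,0,0.025,-0.003,0.09,0,0,0]}' 40
```

```text
[566.5 -82.8  71. ] [581.3 -83.8  71. ] 14.7789466076606
time: 42.02
ee_pos: [593.9, -86.6, 143.9]
tcp_rot: [0.0, 0.999, -0.037, -0.001]
force: [-0.2, -0.3, 0.1]
width: -0.1
grip_force: 0.0
```

```bash
python3 -m creep '{"series":[0,0.01,-0.001,0,0,0,0,0,0.02,-0.002,0,0,0,0,0,0.03,-0.002,0,0,0,0,0,0.04,-0.003,0,0,0,0,0,0.05,-0.004,0,0,0,0,0,0.06,-0.005,0,0,0,0,0,0.07,-0.005,0,0,0,0,0,0.078,-0.006,0,0,0,0,0,0.078,-0.006,0,0,0,0]}';python3 -m creep '{"series":[0,-0.012,0,0,0,0,0,0,-0.014,0,0.06,0,0,0,0.06,-0.05,-0.01,0.08,0,0,0,0.06,-0.236,-0.12,0.07,0,0,0.25,0.06,-0.236,-0.12,0.07,0,0,0.25,0.06,-0.236,-0.12,0.07,0,0,0.25,0.06,-0.236,-0.12,0.07,0,0,0.25,0.06,-0.236,-0.12,0.07,0,0,0.25,0.06,-0.236,-0.12,0.06,0,0,0.25]}'; python3 fb.py w14;  python3 - <<'E'
from h import *
for n in("top","scene"):
  p,im,h=cam(n);cv2.imwrite(f"pics/{n}14.png",im[:,:,::-1]);print(n)
  for a,c,pts in blobs(red(h),15): print(c.round(1),plane(p,c,153).round(1))
E
```

```text
time: 43.15
ee_pos: [667.6, -92.4, 143.1]
tcp_rot: [0.0, 0.999, -0.037, -0.006]
force: [-10.8, 0.9, 3.8]
width: -0.0
grip_force: 5.6
time: 44.28
ee_pos: [439.6, -213.0, 205.3]
tcp_rot: [0.001, 0.996, 0.088, 0.003]
force: [0.1, -0.7, 0.1]
width: 59.9
grip_force: 0.0
tcp [ 438.5 -212.1  203.6] yaw 10.2
red 952 [ 412.  -189.3] [33.5 39.7] ang 13.6 grasp [ 412.  -189.3] delta [-26.4  22.8] turn 0.06
top
[225.7 107. ] [700.7  88.2 153. ]
[262.8 110.5] [694.   -1.7 153. ]
[299.7 113.6] [688.2 -91.1 153. ]
[331.5 233.5] [ 401.3 -163.6  153. ]
scene
[160.3 215.7] [ 499.3 -214.1  153. ]
[338.5 210.6] [700.   88.1 153. ]
[302.7 230.8] [694.   -1.4 153. ]
[264.2 252.4] [687.7 -91.8 153. ]
```

```bash
python3 - <<'E'
from h import *
P=dict(ctrl.camera_params("top"));im=cv2.imread("pics/top14.png");h=cv2.cvtColor(im,cv2.COLOR_BGR2HSV)
R=np.array([[.9972,.0750],[-.0750,.9972]]) # cols: dir, lat
for nm,m in(("cop",mask(h,(3,110,40),(14,255,255))),("brass",mask(h,(17,140,60),(25,255,255))),("silver",mask(h,(0,0,70),(180,60,255)))):
  for a,c,pts in blobs(m,20):
    if 130<c[1]<200 and 210<c[0]<320:
      w=np.array([plane(P,u,71)[:2] for u in pts])-[595.2,6.1];f=w@R;print(nm,a,c.round(1),np.percentile(f[:,0],[1,50,99]).round(1),f[:,1].mean().round(1))
E
python3 -m creep '{"series":[0.06,-0.027,0.023,-0.06,0,0,0.05,0.06,-0.027,0.023,-0.12,0,0,0.05,0.06,-0.027,0.023,-0.16,0,0,0.05,0.06,-0.027,0.023,-0.19,0,0,0.05,0.06,-0.027,0.023,-0.2,0,0,0.05,0.06,-0.027,0.023,-0.2,0,0,0.05,0.02,-0.027,0.023,-0.2,0,0,0.05,0.02,-0.027,0.023,-0.2,0,0,0.05,0.02,-0.027,0.023,-0.2,0,0,0.05,0.02,-0.027,0.023,-0.2,0,0,0.05]}' 80
```

```text
cop 185 [292.3 172.2] [-54.3 -26.2   0.8] -89.6
brass 191 [223.1 166.6] [-54.9 -30.   -0.8] 88.8
silver 158 [240.8 144.8] [-10.4  33.2  80.9] 49.8
silver 158 [273.8 147.5] [-10.   35.8  80.7] -36.4
silver 117 [223.8 152.9] [-4.9  7.5 14.7] 91.4
silver 311 [257.9 164.4] [-53.6 -11.   14.5] 0.4
silver 135 [296.  160.2] [-9.9  7.1 15.1] -96.5
time: 45.68
ee_pos: [410.4, -189.9, 5.7]
tcp_rot: [0.001, 0.994, 0.113, 0.001]
force: [-0.1, -0.1, 5.8]
width: 32.0
grip_force: 79.8
```

```bash
python3 -m creep '{"series":[0.02,0,0,0.06,0,0,0,0.02,0.03,-0.02,0.105,0,0,-0.18,0.02,0.095,-0.124,0.105,0,0,-0.36,0.02,0.095,-0.124,0.105,0,0,-0.557,0.02,0.095,-0.124,0.105,0,0,-0.557,0.02,0.095,-0.124,0.105,0,0,-0.557,0.02,0.095,-0.124,0.105,0,0,-0.557]}'; cat > sw.py <<'E'
from h import *
import sys
p,im,h=cam("wrist");cv2.imwrite(f"pics/{sys.argv[1]}.png",im[:,:,::-1]);o=ctrl.get_obs();T=o["ee_pos"];q=o["tcp_rot"]
print(T.round(1),np.degrees(2*np.arctan2(q[2],q[1])).round(1),o["force"].round(1))
for nm,m,z in(("yel",mask(h,(24,150,150),(35,255,255)),80),("key",red(h),T[2]+14.3),("tongue",mask(h,(0,0,110),(180,45,255)),T[2]+4.3+2.5)):
  for a,c,pts in blobs(m,80):
    w=np.array([plane(p,u,z)[:2] for u in pts],np.float32);r=cv2.minAreaRect(w);print(nm,a,c.round(1),np.round(r[0],1),np.round(r[1],1),round(r[2],1),cv2.boxPoints(r).round(1).tolist())
E
python3 sw.py k1
```

```text
time: 46.55
ee_pos: [503.2, -311.7, 109.2]
tcp_rot: [-0.001, 0.987, -0.163, -0.001]
force: [-0.5, -0.6, -0.1]
width: 32.1
grip_force: 79.9
[ 503.5 -311.8  109.2] -18.8 [-0.1  0.3 -0.9]
yel 8073 [256.9  56.7] [ 595.4 -343.4] [60.  49.9] 71.3 [[562.0999755859375, -363.8999938964844], [609.4000244140625, -379.8999938964844], [628.5999755859375, -323.0], [581.2999877929688, -307.0]]
key 4870 [254.1 241.9] [ 507.8 -312. ] [33.  44.5] 71.1 [[481.3999938964844, -320.3999938964844], [523.5, -334.79998779296875], [534.2000122070312, -303.6000061035156], [492.1000061035156, -289.20001220703125]]
tongue 1847 [254.  177.5] [ 536.9 -321.9] [15.6 27.6] 71.2 [[521.2999877929688, -324.79998779296875], [547.4000244140625, -333.70001220703125], [552.5, -318.8999938964844], [526.2999877929688, -310.0]]
```

```bash
python3 -m creep '{"series":[0.02,-0.001,-0.002,-0.04,0,0,0,0.02,-0.001,-0.002,-0.063,0,0,0,0.02,-0.001,-0.002,-0.063,0,0,0,0.02,-0.001,-0.002,-0.063,0,0,0]}'; python3 sw.py k2
```

```text
time: 47.1
ee_pos: [503.9, -315.1, 47.0]
tcp_rot: [-0.0, 0.986, -0.164, 0.0]
force: [-0.2, -0.3, -1.8]
width: 31.9
grip_force: 79.9
[ 504.2 -315.4   47.3] -18.9 [ 0.5  0.1 -0.4]
yel 14955 [250.2  54.8] [ 591.1 -342. ] [59.9 41.1] 71.2 [[562.0999755859375, -363.79998779296875], [600.9000244140625, -377.0], [620.2000122070312, -320.29998779296875], [581.2999877929688, -307.1000061035156]]
key 4705 [254.1 243.1] [ 507.7 -315.3] [33.  42.9] 71.9 [[482.20001220703125, -324.29998779296875], [522.9000244140625, -337.6000061035156], [533.2000122070312, -306.29998779296875], [492.3999938964844, -292.8999938964844]]
tongue 1870 [253.8 177.3] [ 537.2 -325. ] [15.6 27.6] 71.8 [[521.5999755859375, -328.1000061035156], [547.9000244140625, -336.70001220703125], [552.7999877929688, -322.0], [526.5, -313.29998779296875]]
```

```bash
python3 -m creep '{"series":[0.02,0.008,-0.002,-0.001,0,0,0,0.02,0.016,-0.004,-0.001,0,0,0,0.02,0.021,-0.006,-0.001,0,0,0,0.02,0.026,-0.008,-0.001,0,0,0,0.02,0.03,-0.009,-0.001,0,0,0,0.02,0.03,-0.009,-0.001,0,0,0]}'
```

```text
time: 47.9
ee_pos: [533.8, -324.6, 45.2]
tcp_rot: [-0.0, 0.986, -0.164, 0.0]
force: [-0.1, 0.2, -0.2]
width: 31.8
grip_force: 79.9
```

```bash
python3 -m creep '{"series":[0.02,0.005,-0.002,0,0,0,0,0.02,0.01,-0.003,0,0,0,0,0.02,0.014,-0.005,0,0,0,0,0.02,0.018,-0.006,0,0,0,0,0.02,0.018,-0.006,0,0,0,0]}'; python3 sw.py k3
```

```text
time: 48.52
ee_pos: [551.6, -330.6, 45.2]
tcp_rot: [-0.0, 0.986, -0.164, 0.0]
force: [-0.8, -0.4, -0.6]
width: 31.9
grip_force: 79.9
[ 551.5 -330.5   45.2] -18.9 [ 0.3 -0.5 -1.1]
yel 17908 [252.9 165.8] [ 595.6 -343.5] [60. 50.] 71.3 [[562.2999877929688, -364.0], [609.7000122070312, -380.0], [628.9000244140625, -323.1000061035156], [581.5, -307.1000061035156]]
key 2958 [254.  255.2] [ 548.4 -328.4] [32.1 28.2] 70.9 [[529.7999877929688, -338.8999938964844], [556.5, -348.20001220703125], [567.0, -317.79998779296875], [540.4000244140625, -308.6000061035156]]
```

```bash
python3 -m creep '{"series":[0.02,0.002,-0.001,0,0,0,0,0.02,0.004,-0.001,0,0,0,0,0.02,0.004,-0.001,0,0,0,0]}'
```

```text
time: 48.95
ee_pos: [551.9, -330.7, 44.6]
tcp_rot: [-0.0, 0.986, -0.164, -0.004]
force: [-5.7, 2.0, 1.8]
width: 31.9
grip_force: 80.3
```

```bash
python3 -m creep '{"series":[0.02,-0.003,0.001,0,0,0,0,0.07,-0.003,0.001,0,0,0,0,0.07,-0.003,0.001,0,0,0,0,0.07,-0.003,0.001,0,0,0,0,0.07,-0.003,0.001,0.05,0,0,0,0.07,-0.003,0.001,0.1,0,0,0,0.07,-0.043,0.015,0.14,0,0,0,0.07,-0.083,0.028,0.16,0,0,0,0.07,-0.083,0.028,0.16,0,0,0,0.07,-0.083,0.028,0.16,0,0,0,0.07,-0.083,0.028,0.16,0,0,0]}'; python3 - <<'E'
from h import *
p,im,h=cam("wrist");o=ctrl.get_obs();print(o["ee_pos"].round(1),o["force"].round(1))
for nm,m,z in(("key",red(h),59.5),("blue",mask(h,(100,120,40),(120,255,255)),8),("yel",mask(h,(24,150,150),(35,255,255)),80)):
  for a,c,pts in blobs(m,150):
    w=np.array([plane(p,u,z)[:2] for u in pts],np.float32);r=cv2.minAreaRect(w);print(nm,a,np.round(r[0],1),np.round(r[1],1),round(r[2],1),cv2.boxPoints(r).round(1).tolist())
for n in("top","scene"):
  p,im,h=cam(n)
  for a,c,pts in blobs(red(h),15): print(n,a,c.round(1),plane(p,c,153 if a<60 else 59.5).round(1))
  if n=="top":
    m=mask(h,(0,0,0),(180,255,70))
    for a,c,pts in blobs(m,100):
      w=plane(p,c,19)
      if abs(w[0]-383)<80 and abs(w[1]+330)<60:
        q=np.array([plane(p,u,19)[:2] for u in pts],np.float32);r=cv2.minAreaRect(q);print("stamp?",a,r)
E
```

```text
time: 50.32
ee_pos: [473.5, -303.7, 204.7]
tcp_rot: [-0.0, 0.986, -0.164, 0.0]
force: [0.5, -1.0, -0.3]
width: 70.0
grip_force: 0.0
[ 473.4 -303.6  204.6] [-0.3  1.6 -0.8]
key 1395 [ 552.2 -329.9] [33.2 38. ] 70.9 [[528.7999877929688, -339.29998779296875], [564.7000122070312, -351.79998779296875], [575.5999755859375, -320.3999938964844], [539.7000122070312, -307.8999938964844]]
blue 8597 [ 383.5 -329.5] [107.8 178.5] 70.8 [[281.5, -351.0], [450.0, -409.79998779296875], [485.5, -308.0], [317.0, -249.1999969482422]]
yel 3286 [ 595.2 -343.6] [59.5 49.4] 71.1 [[562.2000122070312, -363.70001220703125], [608.9000244140625, -379.79998779296875], [628.2000122070312, -323.5], [581.5, -307.5]]
top 28 [225.5 107.2] [700.3  88.8 153. ]
top 29 [262.7 110.4] [694.1  -1.6 153. ]
top 31 [299.9 113.6] [688.1 -91.7 153. ]
top 27 [384.9 173.6] [ 543.7 -290.9  153. ]
stamp? 408 ((378.8526916503906, -326.5340576171875), (32.827850341796875, 117.48798370361328), 71.5191879272461)
scene 32 [338.5 210.5] [699.8  88.1 153. ]
scene 40 [302.8 230.5] [693.7  -0.9 153. ]
scene 38 [264.3 252.2] [687.6 -91.5 153. ]
scene 162 [130.7 284.6] [ 550.7 -329.2   59.5]
```

```bash
python3 -c "
from plant import ctrl
print(ctrl.finish_job())"
```

```text
the job is handed in; nothing more can be done
None
```

The job is handed in at about 50 s: the stamp is on the blue board, all three blanks are home in their collets with levers 0, 1 and 2 closed, and the key is pushed home in the switch, about 1.5 mm from the slot mouth by the last camera measurement. One slip on my side: I viewed 15 pictures, one over the limit of 14.

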